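Pin a bracket on the fixture, take up the hand scanner and hold it over the part

ROBOT

A 6-joint arm with a two-finger parallel gripper is mounted at the origin on the work surface. World frame = base frame: x ahead of the robot, y to its left, z up, the work surface at z = 0. Lengths are in m, angles in rad, forces in N, time in s.
With the tool pointing down it reaches from about 0.35 to 0.975 m from the base axis. Payload 4.9 kg.
Tool frame: the origin (TCP) lies midway between the tips of the shut fingers; the grasp point (between the pads) lies 19 mm behind it; z points along the fingers, y is the direction in which the jaws open and shut (so a half turn about z gives the same grasp; the last joint's range is limited). The gripper opens to 85 mm and grips with 20 to 120 N. Pads are 22 mm wide; open, the fingers measure 114 mm over their backs; the gripper's body (76 mm by 85 mm) begins 54 mm behind the grasp point. The pads swing forward as they close: fully open they stand 13 mm farther back than shut.
Start: joints at [1.121, 0.053, 1.613, -0, 1.476, -0.119], TCP at [0.203, 0.591, 0.231] pointing down, gripper open.
Joint ranges: [-3.01, 3.01], [-1.01, 2.22], [0.06, 2.58], [-1.02, 4.17], [0.09, 2.62], [-3.14, 3.14]. Speed limits (rad/s): [2.57, 2.57, 3.14, 3.14, 3.14, 3.14].

INTERFACE

Orientations are given as a rotation vector (axis times angle).
In Python, from station import ctrl gives the robot as it stands.
- The arm moves only by the tool apply_moves, never from a script. Its argument "rows" is a list of rows, each a list of 6 numbers: the shift along the tool's x, y, z in cm, then the turn, a rotation vector about the tool's x, y, z in units of 5 degrees (1.0 is 5 degrees). In form: [[x, y, z, rx, ry, rz], ...]. A call has 1 to 20 rows; each row is the pose to reach, as a shift and turn from the pose measured when the call began, along the tool's axes at that moment; what a row does not reach only later rows make up. A row lasts 1/10 s, in which the tool goes at most 50 mm and 8.59 degrees, less where a joint would pass 70% of its speed; a pose out of reach is approached as far as the arm can. A call with a gripper value outside its range is refused whole. "grip" is the closure, from 0 (fully open) to 1 (shut), set as the call begins (left out, the last holds). The fingers move at their own pace and stop on an object; "squeeze" is the grip in N (left out, the last holds). Time passes only in rows, so rows that repeat a pose let the fingers close. It gives the time, the measured TCP pose, the force and the opening at its end, in the units of the state.
- ctrl.get_obs(): the state, without advancing time (a new reading comes with each control period).
- ctrl.get_image(name): name is "scene" or "top"; returns a dict with "color" (400x640x3 uint8, blue, green, red), "mtx" (3x3 intrinsics, pixels), "rvec" (rotation vector, rad) and "tvec" (3), from world to camera coordinates, as OpenCV has them. Camera axes: x right, y down, z forward; pixel columns grow to the right and rows downward; lengths in m; the calibration is good to about 2 mm. A picture is of the moment at which its call begins. There is no depth.
- ctrl.finish_job(): hands the job in, once; it reports no verdict.
The state is a dict: "t": time; "q": joint angles; "dq": joint speeds; "effort": joint torques, N m; "tool_pos": TCP position; "tool_rot": TCP orientation; "contact_force": force on the tool from outside, world axes, zero at the start; "wrist_torque": the same for the moment, N m; "opening": finger opening in m.
Only numpy, scipy, OpenCV 4.12 (cv2) and the standard library are available. Lean on these libraries where they do the work, as an engineer would, in place of code of your own. Each camera call takes 0.05 s, during which the arm holds its last target.

TASK

Get the lug bracket ready to scan: hang it by its round hole on the fixture's upright pin so that it lies flat across both towers, and let go of it. Then draw the hand scanner out of its sloping dock, turn it so that its windows look straight down, and hold it centred over the bracket, level, still and touching nothing, with the windows about 15 cm above the part. Finish while still holding the scanner there, and leave everything else where it lies.

Things in the scene. Friction and masses are not known exactly. Their poses are not given: they have to be found in the camera images.
- bracket_mid (a point): Loose bare aluminium lug bracket (about 0.17 kg), on its foot on the table: foot 110 long (x) x 56 wide (y) x 8 thick, one upright lug in its middle 36 long (x), 10 thick (y), with a round top 48 above the underside. The foot has a round hole near its -x end and an oblong slot near its +x end. This point is at its middle, 24 above the underside (16 above the foot's upper face); z up.
- bracket_hole (a point): Centre of the bracket's round hole (19 diameter, right through) at the underside of the foot, 38 from the middle towards -x; axes as bracket_mid.
- fixture: Fixed aluminium inspection fixture; origin at the table, under its middle. Foot plate 200 (x) x 110 (y) x 14. Two towers 40 x 44 in plan, at x = -38 and x = +38, flat tops 70 above the table. The tower at -x carries the upright locating pin, the one at +x is plain.
- fixture_pin (a point): Foot of the fixture's pin, on the tower top 70 above the table. The pin is 16 diameter, 27 tall, plain for 16 and then tapered to 7 at its tip; z along the pin. Axes as the fixture: +x leads from the pin to the plain tower.
- fixture_mid (a point): Point half-way between the two towers, at the height of their tops (70); the bracket's middle comes over it.
- scanner_grip (a point): Loose cordless hand scanner (about 0.55 kg, balanced), 244 long (x): two pale pods, each 62 long, 80 wide (y), 50 deep (z), joined by a dark waist 120 long, 40 wide, 40 deep. This point is mid-waist, 26 behind the window face. x runs along it to the end uppermost in the dock; z points out of its back, opposite to the windows' view. Parked, z is 40 degrees from vertical, up towards the dock's -x.
- scanner_window (a point): Middle of the scanner's flat window face (dark round windows on both pods), 26 from scanner_grip on the windows' side; axes as scanner_grip.
- dock: Fixed sloping dock, origin on the table under the middle of the parked scanner; foot 200 (x) x 120 (y) x 12. Its slope rises at 40 degrees towards +x. The scanner lies on it, windows against a spine 30 wide, lower pod 34 deep in a pocket open only up the slope (3 clearance, walls 5): draw it up along its own x by more than 34 to free it.
- dock_seat (a point): Where scanner_grip is when the scanner is parked; axes as the dock, 123 above the table.
- vblock_mid (a point): Loose steel V-block 70 x 50 x 42, about 0.6 kg, at its middle. Leave alone.
- ring_gauge: Loose steel ring gauge 68 diameter, 22 high, origin under its middle. Leave alone.
- caliper: Loose caliper lying flat, 230 long (x), about 100 over its jaws (at -x), 11 high. Leave alone.
- plug_gauge: Loose plug gauge lying flat, 106 long (x), 16 thick. Leave alone.
- square: Loose machinist's square lying flat, stock 100 (x) x 22 x 16, blade 130 towards +y. Leave alone.
- setup_block: Loose steel block with holes, 75 x 50 x 25. Leave alone.
Not all that is in view belongs to the job. Leave any brown, green or turquoise look-alike of the part that bears bracket_mid alone.

How it is judged:
On the way, in this order (a step that is already met when the one before it is completed fails the run):
1. the bracket lies flat across both towers with its round hole down over the pin, let go (horizontal distance between bracket_hole and fixture_pin below 0.004 m and z of bracket_hole in the frame of fixture between 0.066 and 0.0735 m and angle between bracket_mid's own z axis and vertical below 0.05 rad and horizontal distance between bracket_mid and fixture_mid below 0.014 m and contact force between the fingers and bracket below 0.1 N), for 0.3 s.
2. the scanner is held and drawn clear of its dock (contact force between the fingers and scanner above 2 N and contact force between scanner and dock below 0.1 N and distance between scanner_grip and dock_seat above 0.05 m), for 0.1 s.
At the end, for the whole second after the job is handed in: Bracket: hole within 4 mm of the pin axis, underside within 3.5 mm of the tower tops, level to 0.05 rad, middle within 14 mm of the fixture's, let go. Scanner: gripped, touching nothing else, still, windows down to 0.15 rad, within 30 mm of the bracket's middle, 120-230 mm over the tower tops (all of step 1 and contact force between the fingers and scanner above 2 N and contact force between scanner and dock below 0.1 N and angle between scanner_window's own z axis and vertical below 0.15 rad and horizontal distance between scanner_window and bracket_mid below 0.03 m and z of scanner_window in the frame of fixture_mid between 0.12 and 0.23 m and contact force between scanner and bracket below 0.1 N and contact force between scanner and fixture below 0.1 N and linear speed of scanner below 0.03 m/s and angular speed of scanner below 0.2 rad/s); the arm keeps its last pose, push and grip.
It fails at once if another thing on the table is moved by more than 30 mm (distance of any of vblock_mid, ring_gauge, caliper, plug_gauge, square, setup_block from where it was at the start of the episode above 0.03 m).
It also fails if it takes over 51 s, if anything falls off the work surface, if the arm or the gripper's body presses on something with over 40 N, if the wrist force passes 120 N, or if a joint passes its speed limit or range.

## Working session

There is one attempt and no reset: what is moved stays moved. The work goes in short steps, Python scripts to look and compute and a tool call to move; the robot and the scene stay as the last step left them, time stands still between calls to the robot, and variables do not carry over. Pictures are saved under pics/ and viewed, and the job is handed in when it is done.

Besides the shell and the picture viewer there is one more tool, called after "Emit:" as name(argument=value, ...) on one line, values as JSON. apply_moves: Moves the arm, as the interface text tells. Its arguments: {"type":"object","properties":{"rows":{"type":"array","items":{"type":"array","items":{"type":"number"}}},"grip":{"type":"number"},"squeeze":{"type":"number"}},"required":["rows"]}

```bash
ls; mkdir -p pics; python3 - <<'E'
from station import ctrl
import cv2
for n in ["scene","top"]:
    d=ctrl.get_image(n); cv2.imwrite(f"pics/{n}0.png",d["color"])
    print(n,d["mtx"].tolist(),d["rvec"],d["tvec"])
print(ctrl.get_obs())
E
```

```text
pics
scene [[484.7477622342174, 0.0, 322.92291740055197], [0.0, 484.7477622342174, 203.30157901512612], [0.0, 0.0, 1.0]] [ 2.04916136  1.04919328 -0.48305637] [-0.30537686 -0.19374591  1.73546748]
top [[425.183973959079, 0.0, 322.67050029617667], [0.0, 425.183973959079, 207.42898434223318], [0.0, 0.0, 1.0]] [ 2.15658671 -2.16277205  0.12431502] [0.02123613 0.54597222 1.26622699]
{'t': 0.1, 'q': array([ 1.12101509e+00,  5.33070790e-02,  1.61418196e+00, -2.00733978e-05,
        1.47602379e+00, -1.18990782e-01]), 'dq': array([ 0.00042062, -0.00248296, -0.00318764, -0.0005796 ,  0.00179153,
        0.00064348]), 'effort': array([ 3.69635873e-04, -3.94899559e+01, -3.71365464e+01, -1.06252110e-04,
        3.89789755e-03, -3.92010861e-05]), 'tool_pos': array([0.20273899, 0.59058881, 0.23016081]), 'tool_rot': array([-5.17149922e-01, -3.09820717e+00,  2.90338694e-03]), 'contact_force': array([ 0.03230547,  0.57273322, -0.43777174]), 'wrist_torque': array([ 0.01247742, -0.0305605 ,  0.0532669 ]), 'opening': 0.08523738002344364}
```

View pics/scene0.png

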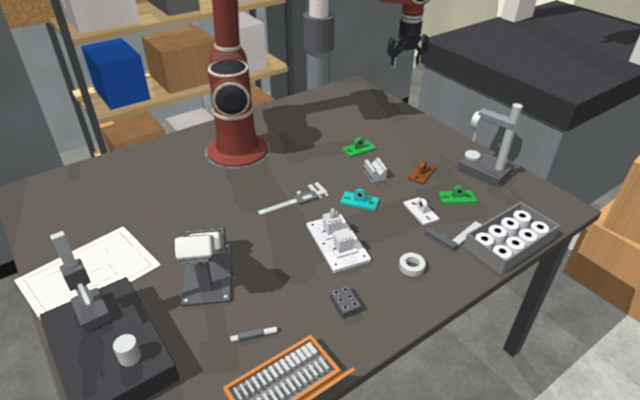

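View pics/top0.png

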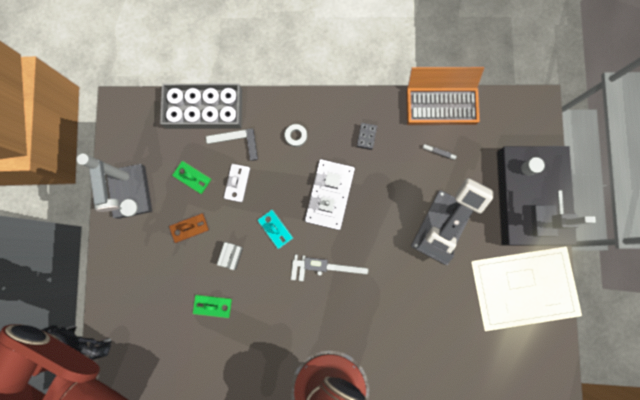

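The scene view shows the bracket at about (421,210), the fixture at (337,240) and the docked scanner at (200,247). In the top view they are at (236,182), (330,193) and (455,220). I'll zoom in next.

```bash
cat > h.py <<'E'
import numpy as np, cv2
from station import ctrl
def cam(n):
    d=ctrl.get_image(n); R=cv2.Rodrigues(np.array(d["rvec"],float))[0]; return d["color"],np.array(d["mtx"]),R,np.array(d["tvec"],float).ravel()
def ray(c,uv):
    _,K,R,t=c; v=R.T@np.linalg.inv(K)@np.array([uv[0],uv[1],1.]); return -R.T@t, v
def onz(c,uv,z):
    o,v=ray(c,uv); return o+v*(z-o[2])/v[2]
def proj(c,P):
    _,K,R,t=c; p=K@(R@np.asarray(P,float)+t); return p[:2]/p[2]
def tri(c1,u1,c2,u2):
    o1,v1=ray(c1,u1);o2,v2=ray(c2,u2); v1/=np.linalg.norm(v1);v2/=np.linalg.norm(v2)
    s=np.linalg.lstsq(np.c_[v1,-v2],o2-o1,rcond=None)[0]; a=o1+s[0]*v1;b=o2+s[1]*v2
    return (a+b)/2,np.linalg.norm(a-b)
def crop(im,x0,y0,w,h,s,name):
    cv2.imwrite(name,cv2.resize(im[y0:y0+h,x0:x0+w],None,fx=s,fy=s,interpolation=cv2.INTER_CUBIC))
E
python3 - <<'E'
from h import *
t=cv2.imread("pics/top0.png"); s=cv2.imread("pics/scene0.png")
a=cv2.resize(t[150:240,210:360],None,fx=5,fy=5,interpolation=cv2.INTER_CUBIC)
cv2.imwrite("pics/c1.png",a)
crop(t,380,150,140,120,5,"pics/c2.png")
crop(s,290,180,160,100,5,"pics/c3.png")
crop(s,150,200,120,110,5,"pics/c4.png")
E
```

```text
(no output)
```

View pics/c1.png

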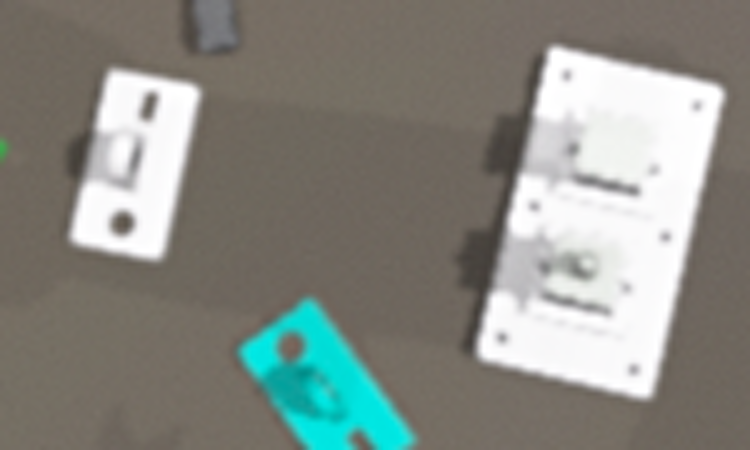

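View pics/c2.png

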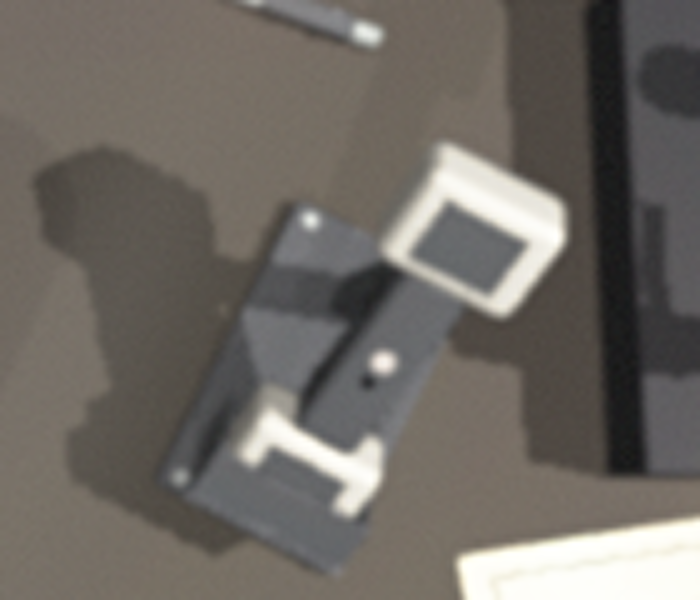

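View pics/c3.png

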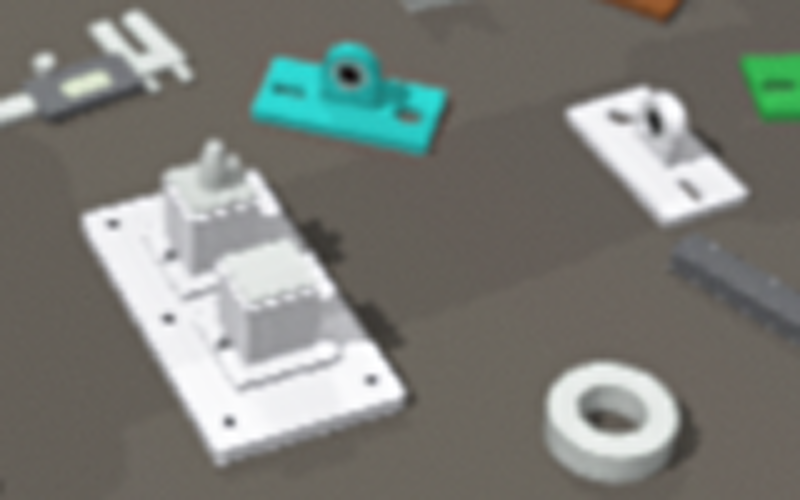

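View pics/c4.png

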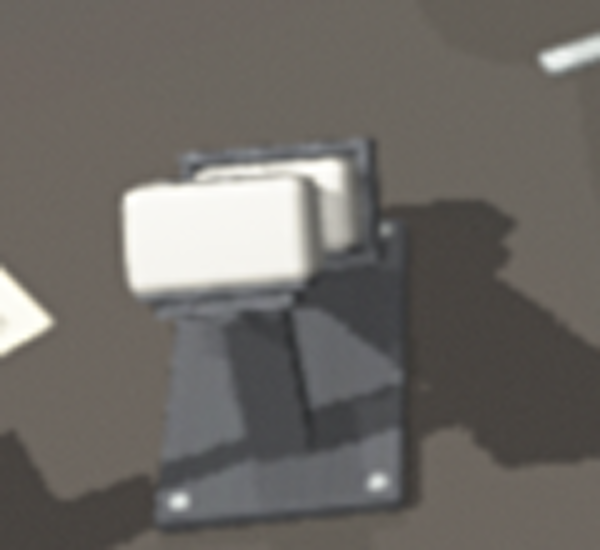

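The bracket's round hole is at about px (234,194) in the top view, and the lug is at (234,181). The pin tower is at about (326,203) and the plain tower at (332,180). The scanner's upper pod is at about (475,197) and the lower pod at (441,240). Next I'll fit the foot outlines.

```bash
cat >> h.py <<'E'
def quad(im,box,thr=150,mode="rect"):
    x0,y0,x1,y1=box; sub=im[y0:y1,x0:x1]; S=6
    sub=cv2.resize(sub,None,fx=S,fy=S,interpolation=cv2.INTER_CUBIC)
    g=sub.min(axis=2); m=(g>thr).astype(np.uint8)
    cs,_=cv2.findContours(m,cv2.RETR_EXTERNAL,cv2.CHAIN_APPROX_NONE); c=max(cs,key=cv2.contourArea)
    h=cv2.convexHull(c)
    q=cv2.approxPolyN(h,4,ensure_convex=True)[0] if mode!="rect" else cv2.boxPoints(cv2.minAreaRect(h))
    f=lambda p:(np.asarray(p,float).reshape(-1,2)+.5)/S-.5+[x0,y0]
    return f(q),f(h)
E
python3 - <<'E'
from h import *
T=cam("top");S=cam("scene")
print("campos",-T[2].T@T[3],-S[2].T@S[3])
for nm,C,box,z in [("brk top",T,(218,155,255,210),.008),("fix top",T,(295,150,362,238),.014),("brk sc",S,(400,192,442,228),.008),("fix sc",S,(300,205,380,275),.014)]:
  for thr in (125,150,175):
    q,h=quad(C[0],box,thr,"poly")
    P=np.array([onz(C,u,z)[:2] for u in q])
    L=[np.linalg.norm(P[i]-P[(i+1)%4]) for i in range(4)]
    H=np.array([onz(C,u,z)[:2] for u in h],np.float32)
    r=cv2.minAreaRect((H*1000).astype(np.float32))
    print(nm,thr,P.round(4).tolist(),np.round(L,4),P.mean(0).round(4),"rect",np.round(r[0],1),np.round(r[1],1),round(r[2],2))
E
```

```text
campos [0.39384071 0.01666129 1.32154429] [ 1.35857449 -0.62630459  0.951135  ]
brk top 125 [[0.6801, 0.2458], [0.5638, 0.2698], [0.5781, 0.3325], [0.6926, 0.3086]] [0.1188 0.0643 0.117  0.064 ] [0.6287 0.2892] rect [628.8 289.2] [ 64.2 118.2] 78.52
brk top 150 [[0.6796, 0.2474], [0.5659, 0.2703], [0.5781, 0.3315], [0.6915, 0.308]] [0.116  0.0623 0.1158 0.0618] [0.6288 0.2893] rect [628.8 289.3] [ 62.2 115.9] 78.44
brk top 175 [[0.679, 0.2484], [0.5669, 0.2714], [0.5787, 0.3304], [0.6905, 0.3075]] [0.1144 0.0602 0.1141 0.0601] [0.6288 0.2894] rect [628.8 289.4] [ 60.3 114.3] 78.43
fix top 125 [[0.6772, -0.0837], [0.4763, -0.0347], [0.5039, 0.0782], [0.7053, 0.0306]] [0.2068 0.1162 0.207  0.1177] [ 0.5907 -0.0024] rect [590.8  -2.2] [117.7 206.9] 76.32
fix top 150 [[0.6767, -0.0827], [0.4778, -0.0337], [0.5049, 0.0772], [0.7037, 0.0295]] [0.2048 0.1141 0.2044 0.1154] [ 0.5908 -0.0024] rect [590.8  -2.2] [115.5 204.7] 76.3
fix top 175 [[0.6761, -0.0816], [0.4788, -0.0332], [0.5054, 0.0767], [0.7031, 0.0295]] [0.2031 0.113  0.2033 0.1144] [ 0.5909 -0.0022] rect [590.8  -2. ] [113.9 203.
[... 331 characters left out ...]
6 117.4] 77.95
brk sc 175 [[0.6897, 0.3033], [0.6779, 0.2442], [0.5654, 0.2667], [0.5817, 0.3401]] [0.0602 0.1147 0.0752 0.1141] [0.6287 0.2886] rect [629.4 290.5] [ 71.9 114.4] 77.77
fix sc 125 [[0.7104, 0.0259], [0.6844, -0.0891], [0.4801, -0.0401], [0.4662, 0.0856]] [0.1179 0.2101 0.1264 0.2514] [ 0.5853 -0.0044] rect [578.   -2.7] [118.4 247.6] 76.25
fix sc 150 [[0.7056, 0.0266], [0.6832, -0.0876], [0.481, -0.0389], [0.4687, 0.0837]] [0.1164 0.2081 0.1232 0.2436] [ 0.5846 -0.0041] rect [578.3  -2.7] [116.2 243.6] 76.43
fix sc 175 [[0.7038, 0.0263], [0.679, -0.0855], [0.4824, -0.0381], [0.4703, 0.0818]] [0.1146 0.2022 0.1205 0.24  ] [ 0.5839 -0.0039] rect [576.9  -2.2] [114.2 236.9] 76.51
```

```bash
python3 - <<'E'
from h import *
T=cam("top");S=cam("scene")
import math
def fr(c,y): 
    a=math.radians(y); return lambda x,yy,z:(c[0]+x*math.cos(a)-yy*math.sin(a),c[1]+x*math.sin(a)+yy*math.cos(a),z)
F=fr((.5915,-.0022),-13.6);B=fr((.6293,.2900),-11.6)
for C,n,bx,fx in ((T,"t",(215,155,45,55),(295,155,70,80)),(S,"s",(398,190,46,40),(300,200,85,80))):
    for nm,f,b,pts in (("b",B,bx,[(-.038,0,.008),(-.055,.028,.008),(.055,.028,.008),(.055,-.028,.008),(-.055,-.028,.008),(0,0,.048)]),
                   ("f",F,fx,[(-.038,0,.097),(-.038,0,.07)]+[(sx*.038+a*.02,q*.022,.07) for sx in(-1,1) for a in(-1,1) for q in(-1,1)]+[(a*.1,q*.055,.014) for a in(-1,1) for q in(-1,1)])):
        s=11 if nm=="b" else 7
        x0,y0,w,h=b
        im=cv2.resize(C[0][y0:y0+h,x0:x0+w],None,fx=s,fy=s,interpolation=cv2.INTER_CUBIC)
        for p in pts:
            u=(proj(C,f(*p))-[x0,y0]+.5)*s; cv2.circle(im,tuple(int(round(v)) for v in u),3,(0,0,255),-1)
        cv2.imwrite(f"pics/v_{n}{nm}.png",im)
E
```

```text
(no output)
```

View pics/v_tb.png

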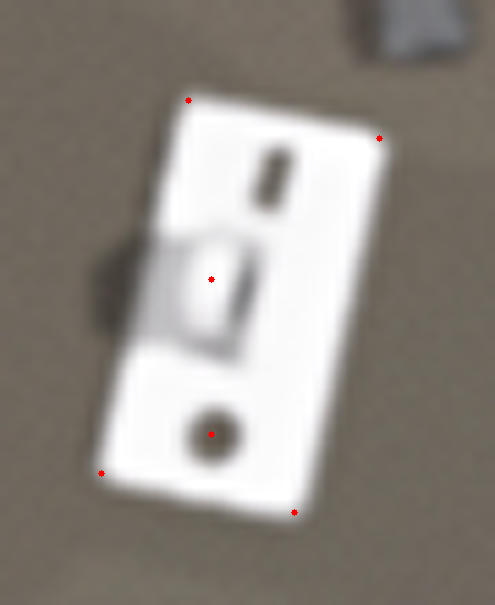

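View pics/v_tf.png

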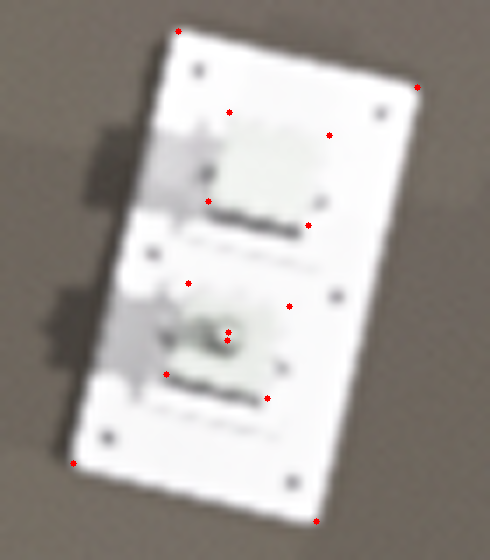

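View pics/v_sb.png

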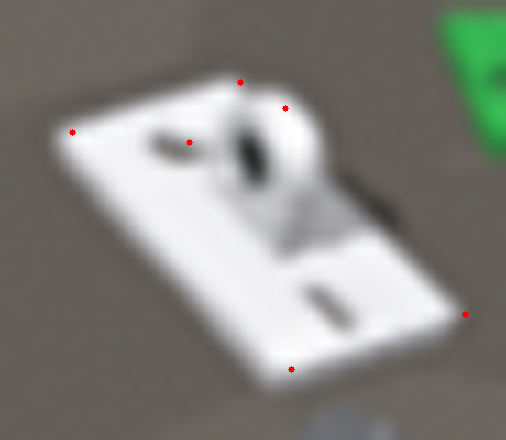

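View pics/v_sf.png

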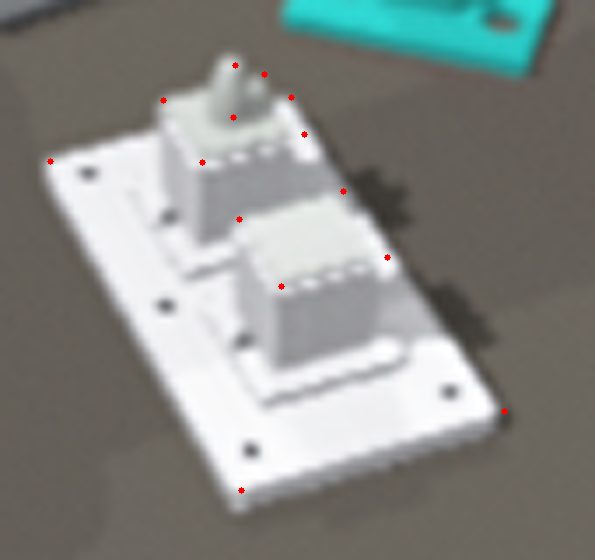

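```bash
python3 - <<'E'
from h import *
T=cam("top");S=cam("scene")
out=[]
for C,b in ((T,(314,192,26,22)),(S,(322,203,26,22))):
    x0,y0,w,h=b
    im=C[0][y0:y0+h,x0:x0+w]; im=np.clip((im.astype(float)-90)*255/165,0,255).astype(np.uint8)
    im=cv2.resize(im,None,fx=15,fy=15,interpolation=cv2.INTER_CUBIC)
    for k in range(0,w,5): cv2.putText(im,str(x0+k),(k*15,10),0,.35,(0,0,255)); cv2.line(im,(k*15+7,12),(k*15+7,20),(0,0,255))
    for k in range(0,h,5): cv2.putText(im,str(y0+k),(0,k*15+12),0,.35,(0,0,255))
    out.append(im)
cv2.imwrite("pics/pin.png",np.hstack(out))
a=np.radians(-13.6);ex=np.array([np.cos(a),np.sin(a)])
p=np.array([.5915,-.0022])-.038*ex
for C in(T,S): print(proj(C,(*p,.097)),proj(C,(*p,.07)))
E
```

```text
[327.0574455  201.87974287] [326.98837114 203.06411773]
[333.06267653 208.78496764] [332.82062754 216.22641902]
```

View pics/pin.png

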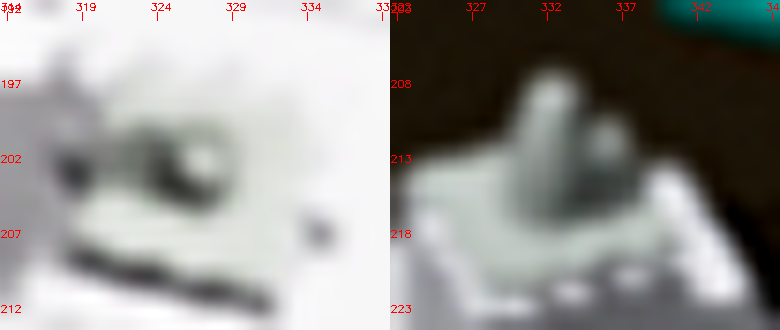

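Predicted pin tip and hole agree with the top image within about 0.5 px. The pin tip shows at top (327,202) and the hole at about (234,194). Now I'll work out the grasp moves.

```bash
cat >> h.py <<'E'
from scipy.spatial.transform import Rotation as Ro
def down(yaw_deg):  # tool z down, tool x along yaw
    a=np.radians(yaw_deg); x=np.array([np.cos(a),np.sin(a),0]); z=np.array([0,0,-1.]); return np.c_[x,np.cross(z,x),z]
def rel(p,R):
    o=ctrl.get_obs(); R0=Ro.from_rotvec(o["tool_rot"]).as_matrix()
    d=R0.T@(np.asarray(p)-o["tool_pos"])*100; w=Ro.from_matrix(R0.T@R).as_rotvec()/np.radians(5)
    print("row",np.r_[d,w].round(2).tolist(),"pos",o["tool_pos"].round(4),"f",o["contact_force"].round(1),"op",round(o["opening"],4),"t",o["t"])
E
python3 - <<'E'
from h import *
for y in(-11.6,168.4):
    rel((.6293,.2900,.10),down(y))
E
```

```text
row [-50.1, -14.62, 13.11, -0.0, 0.0, 34.53] pos [0.2029 0.591  0.2311] f [-0.5  0.8 -0.4] op 0.0853 t 0.4
row [-50.1, -14.62, 13.11, -0.0, -0.0, -1.47] pos [0.2029 0.591  0.2311] f [-0.5  0.8 -0.4] op 0.0853 t 0.4
```

Emit:
apply_moves(rows=[[-4, -1.2, 1, 0, 0, -0.1], [-8, -2.4, 2, 0, 0, -0.2], [-12, -3.5, 3, 0, 0, -0.3], [-16, -4.7, 4, 0, 0, -0.4], [-20, -5.8, 5, 0, 0, -0.6], [-24, -7, 6, 0, 0, -0.7], [-28, -8.2, 7, 0, 0, -0.8], [-32, -9.3, 8, 0, 0, -0.9], [-36, -10.5, 9, 0, 0, -1.1], [-40, -11.7, 10, 0, 0, -1.2], [-44, -12.8, 11, 0, 0, -1.3], [-47, -13.7, 12, 0, 0, -1.4], [-49, -14.3, 13, 0, 0, -1.47], [-50.1, -14.6, 13.1, 0, 0, -1.47], [-50.1, -14.6, 13.1, 0, 0, -1.47], [-50.1, -14.6, 13.1, 0, 0, -1.47]])

```text
t: 2.0
tool_pos: [0.6291, 0.2908, 0.1008]
tool_rot: [0.317, 3.125, 0.001]
contact_force: [-0.5, 0.6, 0.2]
opening: 0.0854
```

```bash
python3 - <<'E'
from h import *
rel((.6293,.2900,.015),down(168.4))
S=cam("scene"); crop(S[0],370,130,110,110,6,"pics/g1.png")
T=cam("top"); crop(T[0],190,130,120,90,6,"pics/g1t.png")
E
```

```text
row [-0.03, -0.08, 8.58, 0.0, 0.0, 0.0] pos [0.6291 0.2908 0.1008] f [-0.5  0.6  0.2] op 0.0854 t 2.0
```

View pics/g1.png

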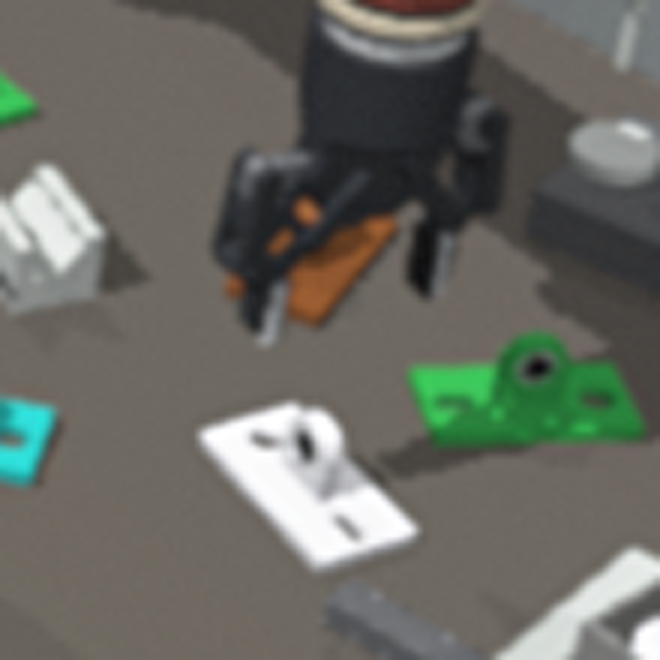

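The open gripper hangs squarely over the bracket, with the lug at crop (320,435), and is clear of the green look-alike. I'll go down and grip.

Emit:
apply_moves(rows=[[0, -0.1, 2, 0, 0, 0], [0, -0.1, 4, 0, 0, 0], [0, -0.1, 6, 0, 0, 0], [0, -0.1, 7.5, 0, 0, 0], [0, -0.1, 8.5, 0, 0, 0], [0, -0.1, 8.5, 0, 0, 0], [0, -0.1, 8.5, 0, 0, 0]])

```text
t: 2.8
tool_pos: [0.629, 0.2907, 0.0167]
tool_rot: [0.315, 3.124, 0.001]
contact_force: [-0.1, -1.0, -0.0]
opening: 0.085
```

Emit:
apply_moves(rows=[[0, 0, 0, 0, 0, 0], [0, 0, 0, 0, 0, 0], [0, 0, 0, 0, 0, 0], [0, 0, 0, 0, 0, 0], [0, 0, 0, 0, 0, 0], [0, 0, 0, 0, 0, 0], [0, 0, 0, 0, 0, 0], [0, 0, 0, 0, 0, 0]], grip=1, squeeze=50)

```text
t: 3.6
tool_pos: [0.6293, 0.2907, 0.0169]
tool_rot: [0.315, 3.124, 0.001]
contact_force: [1.4, 0.3, 2.6]
opening: 0.0092
```

```bash
python3 - <<'E'
from h import *
rel((.6293,.2900,.015),down(168.4))
S=cam("scene"); crop(S[0],370,130,110,110,6,"pics/g2.png")
E
```

```text
row [-0.02, -0.07, 0.19, 0.01, 0.02, 0.02] pos [0.6293 0.2907 0.0169] f [1.4 0.3 2.6] op 0.0092 t 3.6
```

View pics/g2.png

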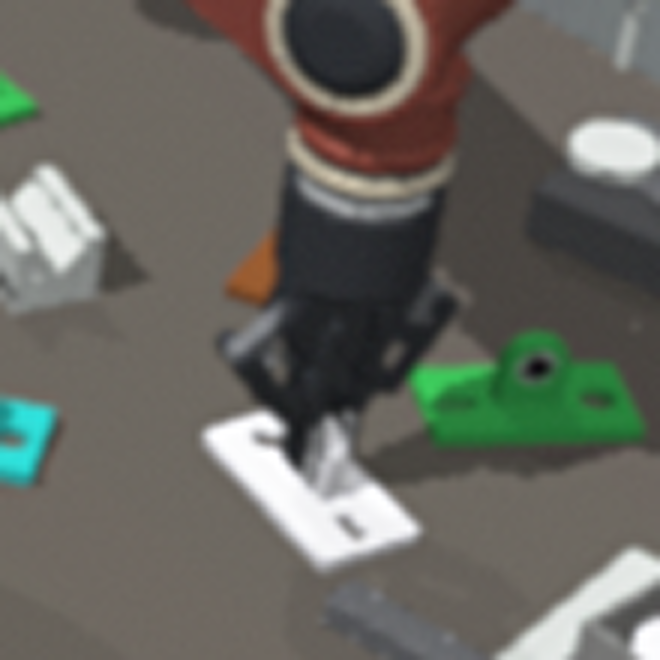

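The lug is gripped (opening 9.2 mm). Lift, then work out the carry.

Emit:
apply_moves(rows=[[0, 0, -1, 0, 0, 0], [0, 0, -3, 0, 0, 0], [0, 0, -6, 0, 0, 0], [0, 0, -9, 0, 0, 0], [0, 0, -12, 0, 0, 0], [0, 0, -14, 0, 0, 0], [0, 0, -14, 0, 0, 0]])

```text
t: 4.35
tool_pos: [0.631, 0.2914, 0.1619]
tool_rot: [0.314, 3.117, 0.006]
contact_force: [0.7, 0.5, -1.5]
opening: 0.009
```

```bash
python3 - <<'E'
from h import *
# grasp was at tcp (.6293,.2907) vs believed bracket mid (.6293,.2900): y is centred by jaws, x offset 0
rel((.5915,-.0022,.155),down(166.4))
E
```

```text
row [-1.98, -29.56, 0.56, 0.06, 0.09, 0.42] pos [0.631  0.2914 0.1619] f [ 0.7  0.5 -1.5] op 0.009 t 4.35
```

Emit:
apply_moves(rows=[[-0.1, -1.5, 0.1, 0, 0, 0], [-0.3, -4, 0.1, 0, 0, 0.1], [-0.5, -7, 0.2, 0, 0, 0.1], [-0.7, -10, 0.2, 0, 0, 0.1], [-0.9, -13, 0.3, 0, 0, 0.2], [-1.1, -16, 0.3, 0, 0, 0.2], [-1.3, -19, 0.4, 0, 0, 0.3], [-1.5, -22, 0.4, 0, 0.1, 0.3], [-1.7, -25, 0.5, 0.1, 0.1, 0.4], [-1.9, -27.5, 0.5, 0.1, 0.1, 0.4], [-2, -29, 0.5, 0.1, 0.1, 0.4], [-2, -29.6, 0.5, 0.1, 0.1, 0.4], [-2, -29.6, 0.5, 0.1, 0.1, 0.4], [-2, -29.6, 0.5, 0.1, 0.1, 0.4], [-2, -29.6, 0.5, 0.1, 0.1, 0.4]])

```text
t: 5.85
tool_pos: [0.5917, -0.0017, 0.1555]
tool_rot: [-0.368, -3.119, 0.005]
contact_force: [0.2, 0.1, -1.0]
opening: 0.0089
```

```bash
python3 - <<'E'
from h import *
rel((.5915,-.0022,.155),down(166.4))
o=ctrl.get_obs();R0=Ro.from_rotvec(o["tool_rot"]).as_matrix()
S=cam("scene");T=cam("top")
def an(C,x0,y0,w,h,s,name,pts):
    im=cv2.resize(C[0][y0:y0+h,x0:x0+w],None,fx=s,fy=s,interpolation=cv2.INTER_CUBIC)
    for p in pts:
        u=(proj(C,p)-[x0,y0]+.5)*s; cv2.circle(im,tuple(int(round(v)) for v in u),2,(0,0,255),-1)
    cv2.imwrite(name,im)
# predicted bracket from TCP: mid top of foot; tool x=-brk x
p=o["tool_pos"]; X=-R0[:,0];Y=-R0[:,1] if False else np.cross([0,0,1],X); 
base=p-np.array([0,0,.0169])
f=lambda x,y,z: base+X*x+Y*y+np.array([0,0,z])
pts=[f(-.038,0,.008)]+[f(a*.055,b*.028,.008) for a in(-1,1) for b in(-1,1)]
an(S,285,150,110,100,7,"pics/g3.png",pts); an(T,280,150,90,80,7,"pics/g3t.png",pts)
E
```

```text
row [0.0, -0.05, 0.05, -0.04, -0.01, 0.03] pos [ 0.5917 -0.0017  0.1555] f [ 0.2  0.1 -1. ] op 0.0089 t 5.85
```

View pics/g3.png

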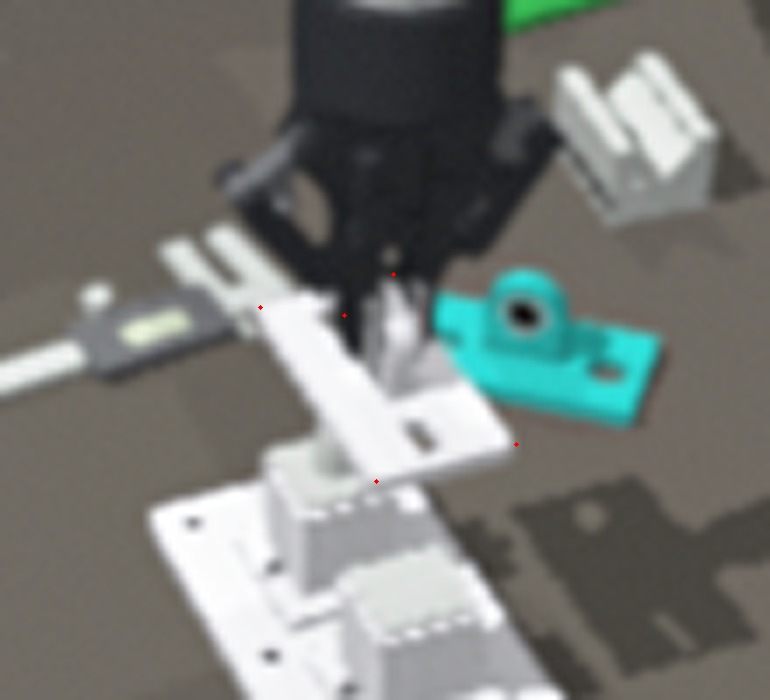

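View pics/g3t.png

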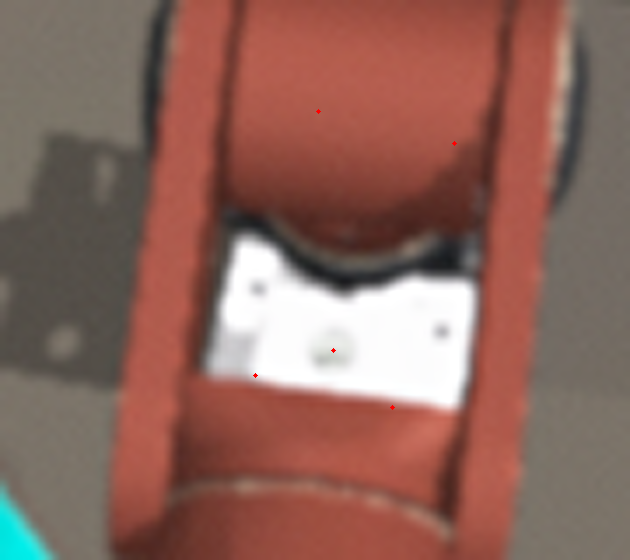

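The hole shows in the top view at crop (333,347), against a predicted (333,350), and the pin can be seen through it. I'll lower in stages and watch the force.

Emit:
apply_moves(rows=[[0.05, -0.1, 1, 0, 0, 0], [0.05, -0.1, 2, 0, 0, 0], [0.05, -0.1, 3, 0, 0, 0], [0.05, -0.1, 4, 0, 0, 0], [0.05, -0.1, 4.5, 0, 0, 0], [0.05, -0.1, 5, 0, 0, 0], [0.05, -0.1, 5.3, 0, 0, 0], [0.05, -0.1, 5.3, 0, 0, 0]])

```text
t: 6.75
tool_pos: [0.5908, -0.0028, 0.1023]
tool_rot: [-0.368, -3.119, 0.005]
contact_force: [-0.0, -0.2, -1.6]
opening: 0.0095
```

```bash
python3 - <<'E'
from h import *
rel((.591,-.0028,.0869),down(166.4))
S=cam("scene"); crop(S[0],285,160,110,100,7,"pics/g4.png")
T=cam("top"); crop(T[0],280,150,90,80,7,"pics/g4t.png")
E
```

```text
row [-0.02, 0.01, 1.54, -0.04, -0.01, 0.03] pos [ 0.5908 -0.0028  0.1023] f [-0.  -0.2 -1.6] op 0.0095 t 6.75
```

View pics/g4.png

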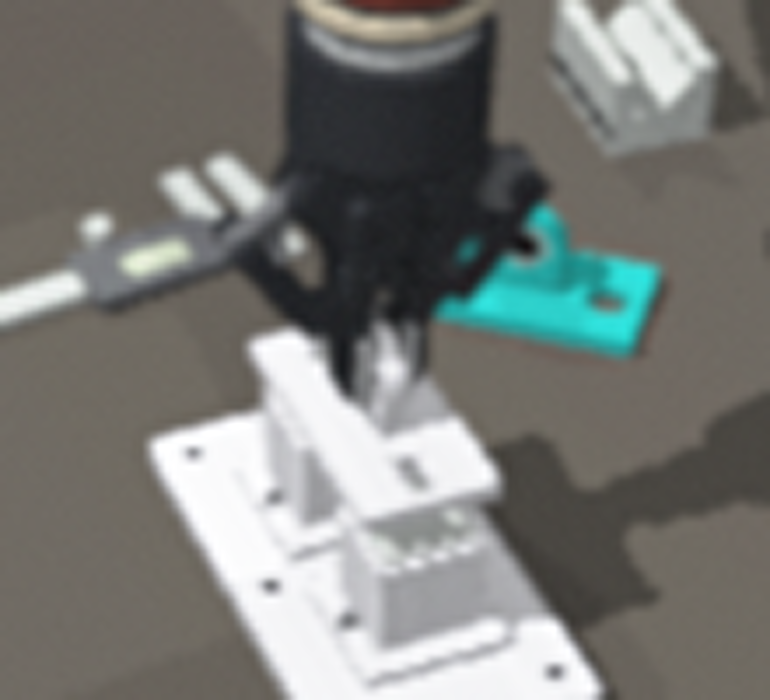

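View pics/g4t.png

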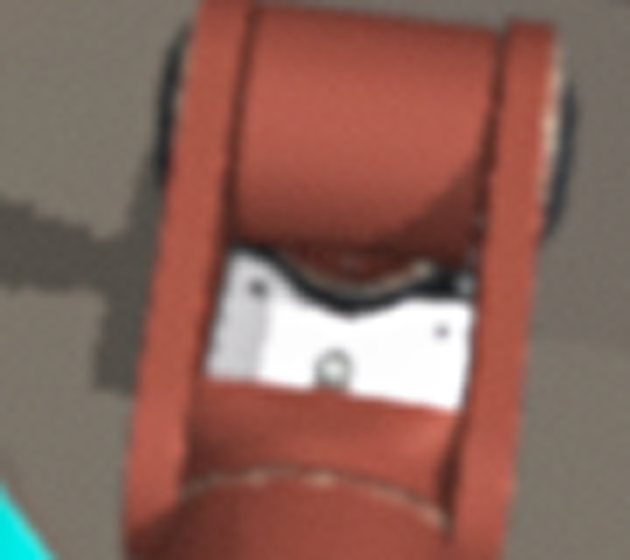

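The pin stands inside the hole at crop (333,370) with a dark ring round it, and there is no contact force. Continue down.

Emit:
apply_moves(rows=[[0, 0, 0.3, 0, 0, 0], [0, 0, 0.6, 0, 0, 0], [0, 0, 0.9, 0, 0, 0], [0, 0, 1.1, 0, 0, 0], [0, 0, 1.3, 0, 0, 0], [0, 0, 1.45, 0, 0, 0], [0, 0, 1.5, 0, 0, 0], [0, 0, 1.5, 0, 0, 0]])

```text
t: 7.65
tool_pos: [0.5912, -0.0029, 0.0879]
tool_rot: [-0.368, -3.12, 0.005]
contact_force: [-0.4, 0.2, -0.9]
opening: 0.0095
```

Emit:
apply_moves(rows=[[0, 0, 0.1, 0, 0, 0], [0, 0, 0.15, 0, 0, 0], [0, 0, 0.15, 0, 0, 0]])

```text
t: 7.95
tool_pos: [0.5914, -0.0029, 0.087]
tool_rot: [0.368, 3.12, -0.005]
contact_force: [-1.2, 0.0, 2.2]
opening: 0.0092
```

Contact felt at 2–3 N, as expected. Let go.

Emit:
apply_moves(rows=[[0, 0, 0, 0, 0, 0], [0, 0, 0, 0, 0, 0], [0, 0, 0, 0, 0, 0], [0, 0, 0, 0, 0, 0], [0, 0, 0, 0, 0, 0], [0, 0, 0, 0, 0, 0]], grip=0)

```text
t: 8.55
tool_pos: [0.5914, -0.0029, 0.087]
tool_rot: [0.368, 3.12, -0.005]
contact_force: [0.7, 0.4, -0.1]
opening: 0.0853
```

Emit:
apply_moves(rows=[[0, 0, -1, 0, 0, 0], [0, 0, -3, 0, 0, 0], [0, 0, -6, 0, 0, 0], [0, 0, -10, 0, 0, 0], [0, 0, -14, 0, 0, 0], [0, 0, -18, 0, 0, 0], [0, 0, -21, 0, 0, 0], [0, 0, -22, 0, 0, 0], [0, 0, -22, 0, 0, 0]])

```text
t: 9.45
tool_pos: [0.5922, -0.0023, 0.3092]
tool_rot: [0.367, 3.116, -0.006]
contact_force: [0.6, 0.3, -0.1]
opening: 0.0854
```

```bash
python3 - <<'E'
from h import *
S=cam("scene"); crop(S[0],285,170,110,110,6,"pics/g5.png")
T=cam("top"); crop(T[0],270,140,250,130,3,"pics/g5t.png"); cv2.imwrite("pics/top5.png",T[0]); cv2.imwrite("pics/scene5.png",S[0])
E
```

```text
(no output)
```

View pics/g5.png

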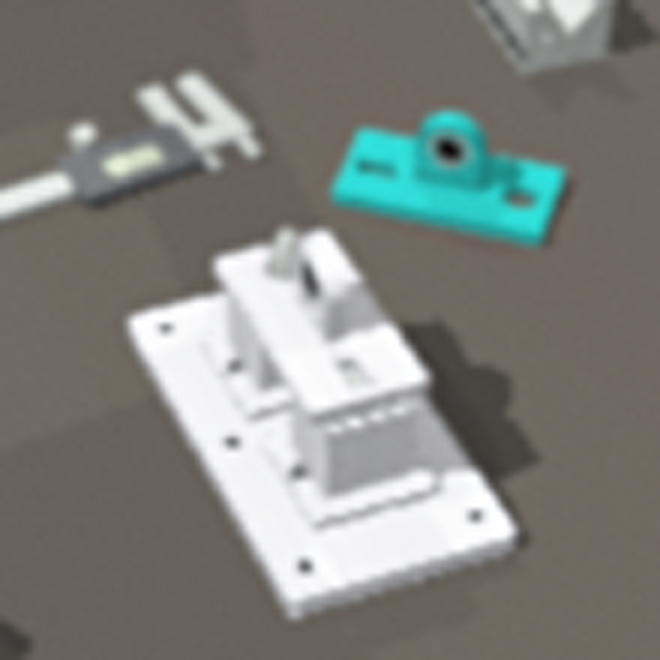

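View pics/g5t.png

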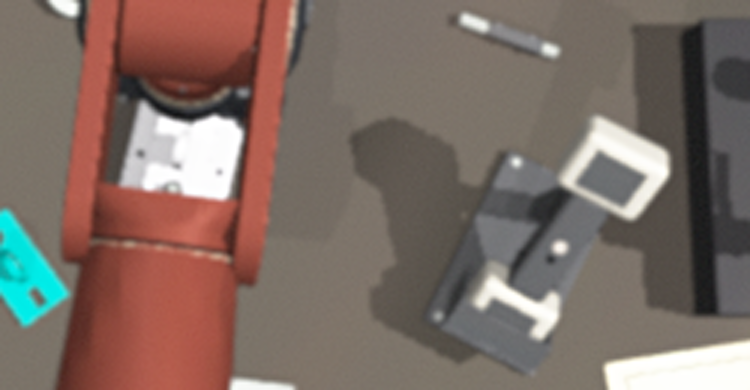

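The bracket lies flat on both towers with the pin poking through its hole, at scene crop (287,255). Now the dock: foot corners first.

```bash
python3 - <<'E'
from h import *
for n,b,s in (("top0",(405,178,95,95),8),("scene0",(172,220,80,95),8)):
    x0,y0,w,h=b; im=cv2.imread(f"pics/{n}.png")[y0:y0+h,x0:x0+w]
    im=np.clip(im.astype(float)*1.6,0,255).astype(np.uint8)
    im=cv2.resize(im,None,fx=s,fy=s,interpolation=cv2.INTER_CUBIC)
    for k in range(0,w,10): cv2.putText(im,str(x0+k),(k*s,10),0,.35,(0,0,255)); cv2.line(im,(k*s+s//2,12),(k*s+s//2,20),(0,0,255))
    for k in range(0,h,10): cv2.putText(im,str(y0+k),(0,k*s+s//2+4),0,.35,(0,0,255))
    im=im[:, :800][:600] if False else cv2.resize(im,None,fx=.78,fy=.78)
    cv2.imwrite(f"pics/d_{n}.png",im)
E
```

```text
(no output)
```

View pics/d_top0.png

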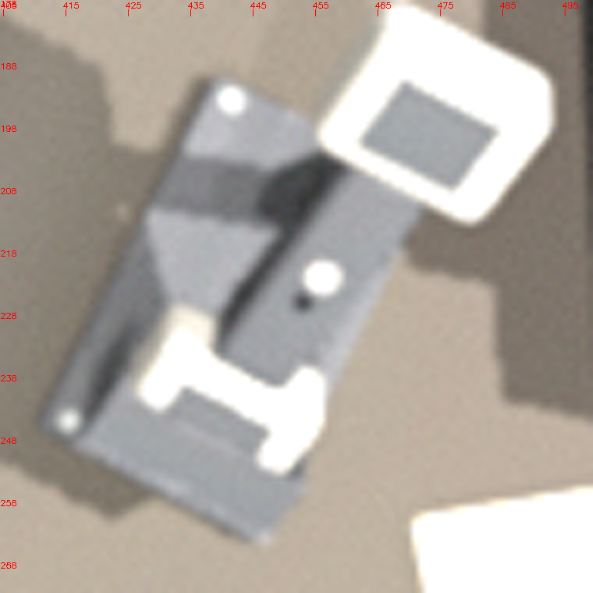

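View pics/d_scene0.png

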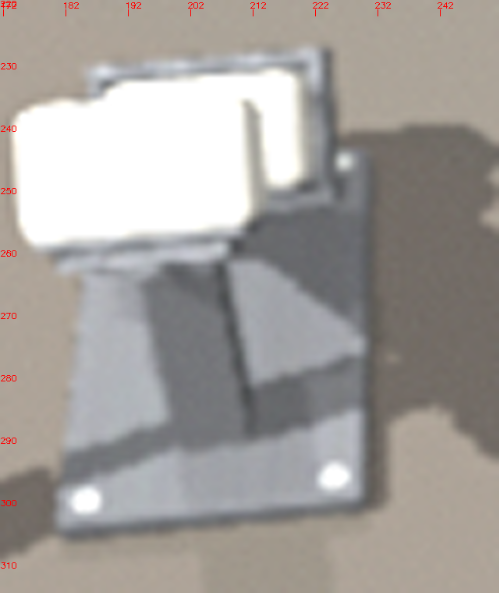

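```bash
python3 - <<'E'
from h import *
T=cam("top");S=cam("scene"); k=6.24
def t(u,v): return (405+u/k-.5,178+v/k-.5)
def s(u,v): return (172+u/k-.5,220+v/k-.5)
for z in (.012,):
    A,B,C=[onz(T,t(*p),z)[:2] for p in((212,75),(40,428),(265,545))]
    print("AB",A,B,C,np.linalg.norm(A-B),np.linalg.norm(B-C),np.degrees(np.arctan2(*(A-B)[::-1])),"mid AC",(A+C)/2)
    a,b=[onz(T,t(*p),z)[:2] for p in((231,100),(68,420))]; print("screws T",a,b,np.linalg.norm(a-b),np.degrees(np.arctan2(*(a-b)[::-1])))
    c,d,e=[onz(S,s(*p),z)[:2] for p in((87,500),(333,475),(347,162))]; print("screws S",c,d,e,np.linalg.norm(c-d),np.linalg.norm(d-e),"mid",(c+e)/2)
    D,E,F=[onz(S,s(*p),z)[:2] for p in((60,528),(365,505),(368,155))]; print("corn S",D,E,F,np.linalg.norm(D-E),np.linalg.norm(E-F),"mid",(D+F)/2, np.degrees(np.arctan2(*(E-F)[::-1])))
E
```

```text
AB [ 0.60348555 -0.34110943] [ 0.42820555 -0.25056397] [ 0.37092474 -0.35895228] 0.19728547150995665 0.12259330115096091 -27.319794619238255 mid AC [ 0.48720514 -0.35003086]
screws T [ 0.59084395 -0.35013862] [ 0.43208526 -0.26442768] 0.18041809253820468 -28.363803854023942
screws S [ 0.54280277 -0.43538077] [ 0.58751708 -0.35107865] [ 0.43161455 -0.26408639] 0.0954265000462063 0.17853081390563727 mid [ 0.48720866 -0.34973358]
corn S [ 0.54968604 -0.44960667] [ 0.6083933  -0.34785597] [ 0.43301588 -0.25446038] 0.11747232680212943 0.1986956925497908 mid [ 0.49135096 -0.35203352] -28.0371125681583
```

```bash
cat >> h.py <<'E'
def scan_frame(c=(.4875,-.350),yaw=-28.):
    a=np.radians(yaw); D=np.array([[np.cos(a),-np.sin(a),0],[np.sin(a),np.cos(a),0],[0,0,1]])
    b=np.radians(40); Rl=np.array([[np.cos(b),0,-np.sin(b)],[0,1,0],[np.sin(b),0,np.cos(b)]])
    return np.array([*c,.123]),D@Rl
E
python3 - <<'E'
from h import *
T=cam("top");S=cam("scene")
p0,R=scan_frame()
f=lambda *q:p0+R@np.array(q)
up=[(x,y,z) for x in(.060,.122) for y in(-.04,.04) for z in (.024,)]+[(.122,y,-.026) for y in(-.04,.04)]
lo=[(x,y,.024) for x in(-.060,-.122) for y in(-.04,.04)]
for C,n,b in((T,"top0",(405,178,95,95)),(S,"scene0",(172,220,80,95))):
    x0,y0,w,h=b; im=cv2.imread(f"pics/{n}.png")[y0:y0+h,x0:x0+w]; s=6
    im=cv2.resize(im,None,fx=s,fy=s,interpolation=cv2.INTER_CUBIC)
    for P,col in((up,(0,0,255)),(lo,(255,0,0)),([(0,0,.014)],(0,255,0))):
        for q in P:
            u=(proj(C,f(*q))-[x0,y0]+.5)*s; cv2.circle(im,tuple(int(round(v)) for v in u),3,col,-1)
    cv2.imwrite(f"pics/e_{n}.png",im)
E
```

```text
(no output)
```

View pics/e_top0.png

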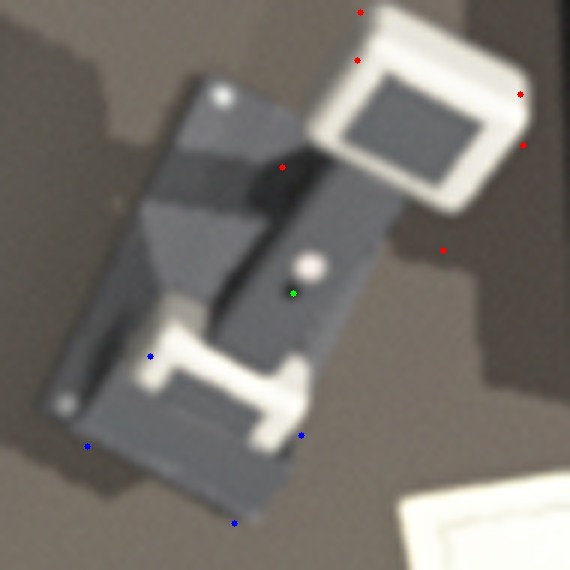

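View pics/e_scene0.png

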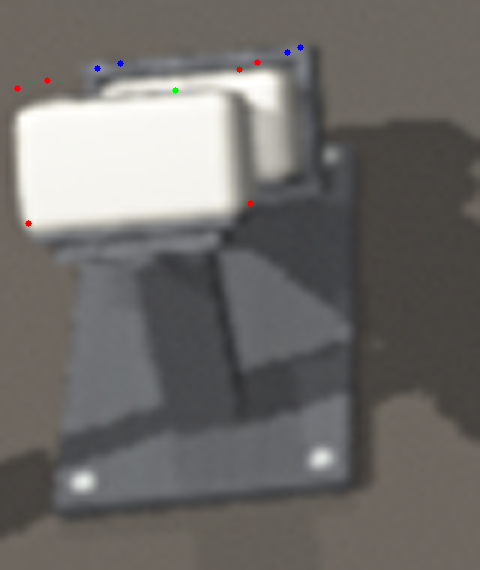

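```bash
python3 - <<'E'
from h import *
T=cam("top");S=cam("scene")
p0,R=scan_frame()
t=lambda u,v:(405+u/6-.5,178+v/6-.5)
s=lambda u,v:(172+u/6-.5,220+v/6-.5)
def est(C,px,q):
    off=R@np.array(q); return onz(C,px,.123+off[2])[:2]-off[:2]
print("mid inner",est(T,t(312,270),(0,0,.024)))
for px,q in (((382,172),(.06,0,.024)),((242,368),(-.06,0,.024)),((413,130),(.091,0,.024)),((453,62),(.122,0,-.001)),((455,50),(.122,0,-.026))): print("T",q,est(T,t(*px),q))
for px,q in (((130,162),(.122,0,-.001)),): print("S",q,est(S,s(*px),q))
i=[onz(T,t(*p),.16+.0)[:2] for p in((242,368),(382,172))];print("yaw by mids (different z!)")
a=onz(T,t(242,368),.1414-.06*np.sin(np.radians(40)))[:2];b=onz(T,t(382,172),.1414+.06*np.sin(np.radians(40)))[:2];print(b-a,np.linalg.norm(b-a),.12*np.cos(np.radians(40)),np.degrees(np.arctan2(*(b-a)[::-1])))
E
```

```text
mid inner [ 0.50343032 -0.35988302]
T (0.06, 0, 0.024) [ 0.50386914 -0.3594849 ]
T (-0.06, 0, 0.024) [ 0.50042448 -0.35834828]
T (0.091, 0, 0.024) [ 0.49922197 -0.35605332]
T (0.122, 0, -0.001) [ 0.49440015 -0.35619246]
T (0.122, 0, -0.026) [ 0.48884006 -0.35692998]
S (0.122, 0, -0.001) [ 0.4945927  -0.35478366]
yaw by mids (different z!)
[ 0.08460876 -0.04429208] 0.09550095054213842 0.09192533317427735 -27.63173639083622
```

The dock's foot gives (0.4875,-0.350). The scanner's pods give about (0.494,-0.355) in both views, with yaw -28° agreed. I'll use a grip point of (0.493,-0.354), since the grasp tolerates a few mm.

```bash
cat >> h.py <<'E'
def grasp_pose(zs,c=(.4933,-.3544),sgn=-1,xs=0.):
    p0,R=scan_frame(c); Rt=np.c_[sgn*R[:,0],-sgn*R[:,1],-R[:,2]]
    return p0+R@np.array([xs,0,zs]),Rt
E
python3 - <<'E'
from h import *
print(ctrl.get_obs()["q"].round(3))
for sg in(-1,1):
  p,R=grasp_pose(.104,sgn=sg); print(p,np.linalg.det(R)); rel(p,R)
E
```

```text
[-0.128 -0.059  1.602 -0.003  1.601 -1.464]
[ 0.43427503 -0.32301587  0.20266862] 0.9999999999999999
row [7.77, -34.81, 10.41, 0.97, -7.97, 2.81] pos [ 0.591  -0.0021  0.3053] f [ 0.3 -0.1 -0.3] op 0.0852 t 9.85
[ 0.43427503 -0.32301587  0.20266862] 0.9999999999999999
row [7.77, -34.81, 10.41, 11.38, 1.39, -31.21] pos [ 0.591  -0.0021  0.3053] f [ 0.3 -0.1 -0.3] op 0.0852 t 9.85
```

Emit:
apply_moves(rows=[[0.4, -2, 0, 0.1, -0.5, 0.2], [0.9, -5, 0, 0.1, -1.1, 0.4], [1.5, -8, 0, 0.2, -1.8, 0.6], [2.2, -11, 0, 0.3, -2.5, 0.9], [2.9, -14, 0.5, 0.4, -3.2, 1.1], [3.6, -17, 1, 0.5, -3.9, 1.4], [4.3, -20, 2, 0.6, -4.6, 1.6], [5, -23, 3, 0.7, -5.3, 1.9], [5.7, -26, 5, 0.7, -6, 2.1], [6.4, -29, 7, 0.8, -6.7, 2.4], [7.1, -32, 9, 0.9, -7.4, 2.6], [7.8, -34.3, 10, 1, -8, 2.8], [7.8, -34.8, 10.4, 1, -8, 2.8], [7.8, -34.8, 10.4, 1, -8, 2.8], [7.8, -34.8, 10.4, 1, -8, 2.8], [7.8, -34.8, 10.4, 1, -8, 2.8]])

```text
t: 11.45
tool_pos: [0.4352, -0.3226, 0.2045]
tool_rot: [0.59, 2.38, -0.22]
contact_force: [0.6, -0.1, -0.0]
opening: 0.0855
```

```bash
python3 - <<'E'
from h import *
print(ctrl.get_obs()["q"].round(3))
p,R=grasp_pose(-.016); rel(p,R)
S=cam("scene"); crop(S[0],140,120,130,120,5,"pics/h1.png")
T=cam("top"); crop(T[0],370,150,130,120,5,"pics/h1t.png")
E
```

```text
[-0.916 -0.585  2.289  0.375  0.817 -2.172]
row [0.22, -0.07, 12.1, -0.01, 0.05, 0.04] pos [ 0.4352 -0.3226  0.2045] f [ 0.6 -0.1 -0. ] op 0.0855 t 11.45
```

View pics/h1.png

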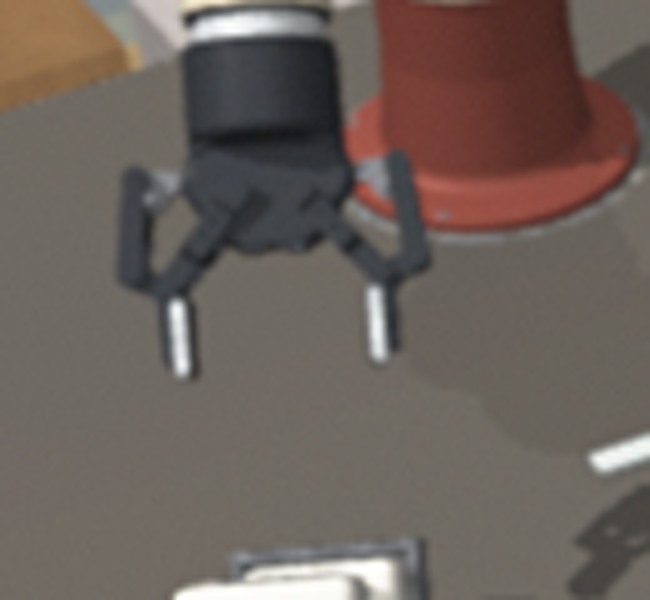

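View pics/h1t.png

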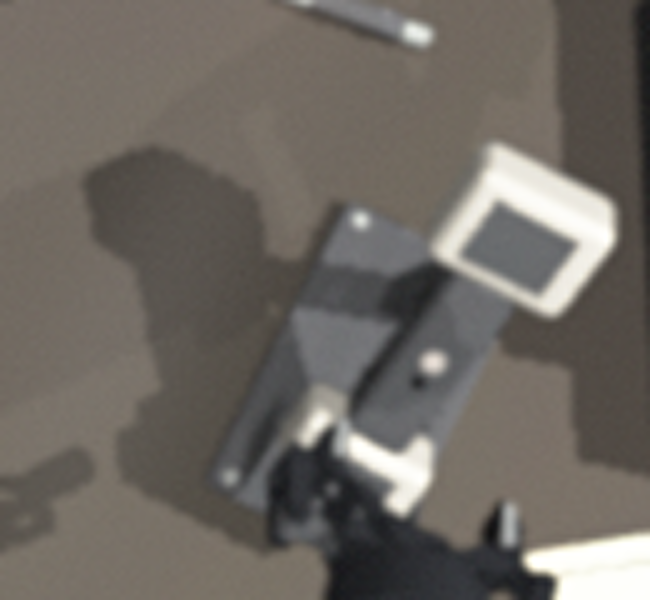

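The open fingers, with tips at top crop (338,440) and (505,520), are centred on the scanner's axis. Extrapolating the approach lands on the waist button at (432,362). Advance.

Emit:
apply_moves(rows=[[0.1, -0.1, 1.5, 0, 0, 0], [0.2, -0.1, 3.5, 0, 0, 0], [0.2, -0.1, 5.5, 0, 0, 0], [0.2, -0.1, 7.5, 0, 0, 0], [0.2, -0.1, 9, 0, 0, 0], [0.2, -0.1, 9, 0, 0, 0]])

```text
t: 12.15
tool_pos: [0.4849, -0.3489, 0.1322]
tool_rot: [0.589, 2.383, -0.216]
contact_force: [0.2, 0.7, -0.0]
opening: 0.0853
```

```bash
python3 - <<'E'
from h import *
p,R=grasp_pose(-.016); rel(p,R)
S=cam("scene"); crop(S[0],150,180,120,110,6,"pics/h2.png")
T=cam("top"); crop(T[0],390,160,110,100,6,"pics/h2t.png")
E
```

```text
row [-0.17, -0.1, 2.95, 0.02, 0.01, 0.04] pos [ 0.4849 -0.3489  0.1322] f [ 0.2  0.7 -0. ] op 0.0853 t 12.15
```

View pics/h2.png

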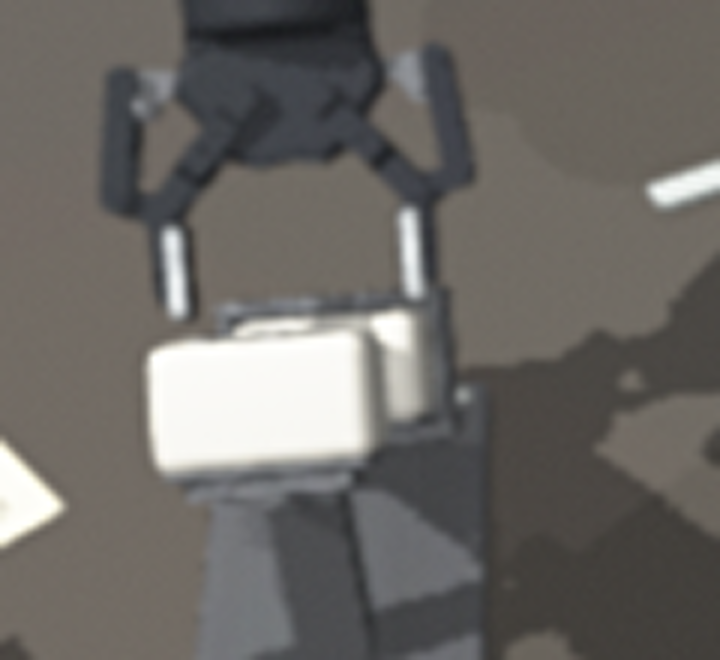

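View pics/h2t.png

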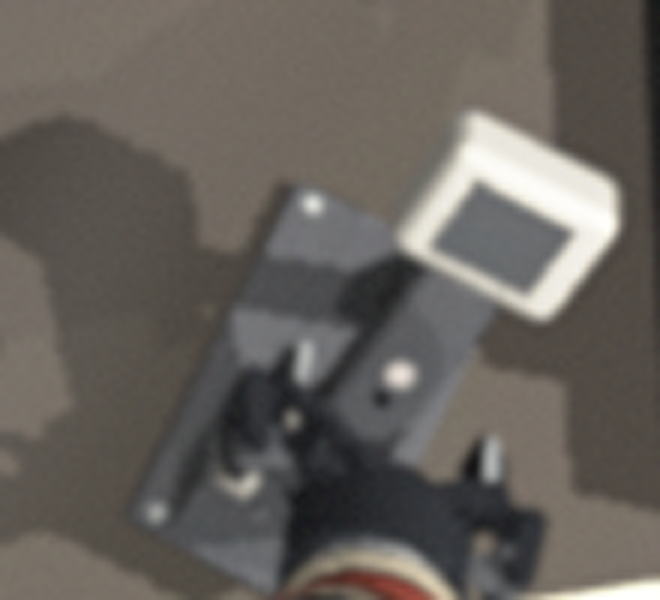

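The fingers straddle the waist symmetrically. Finish the approach and close.

Emit:
apply_moves(rows=[[-0.1, -0.1, 1, 0, 0, 0], [-0.1, -0.1, 2, 0, 0, 0], [-0.1, -0.1, 2.7, 0, 0, 0], [-0.1, -0.1, 2.95, 0, 0, 0], [-0.1, -0.1, 2.95, 0, 0, 0], [-0.1, -0.1, 2.95, 0, 0, 0]])

```text
t: 12.85
tool_pos: [0.502, -0.3598, 0.1131]
tool_rot: [0.588, 2.38, -0.219]
contact_force: [-0.5, 0.4, -0.0]
opening: 0.0849
```

Emit:
apply_moves(rows=[[0, 0, 0, 0, 0, 0], [0, 0, 0, 0, 0, 0], [0, 0, 0, 0, 0, 0], [0, 0, 0, 0, 0, 0], [0, 0, 0, 0, 0, 0], [0, 0, 0, 0, 0, 0], [0, 0, 0, 0, 0, 0], [0, 0, 0, 0, 0, 0]], grip=1, squeeze=90)

```text
t: 13.65
tool_pos: [0.502, -0.3593, 0.1136]
tool_rot: [0.589, 2.38, -0.217]
contact_force: [-6.0, 5.9, 7.6]
opening: 0.0388
```

```bash
python3 - <<'E'
from h import *
p,R=grasp_pose(-.016); rel(p,R); print(ctrl.get_obs()["wrist_torque"])
p,R=grasp_pose(-.016,xs=.06); rel(p,R)
S=cam("scene"); crop(S[0],150,180,120,110,6,"pics/h3.png")
T=cam("top"); crop(T[0],390,160,110,100,6,"pics/h3t.png")
E
```

```text
row [0.16, 0.03, 0.23, 0.01, 0.05, 0.04] pos [ 0.502  -0.3593  0.1136] f [-6.   5.9  7.6] op 0.0388 t 13.65
[0.67443475 0.33177304 0.078729  ]
row [-5.84, 0.01, 0.26, 0.01, 0.05, 0.04] pos [ 0.502  -0.3593  0.1136] f [-6.   5.9  7.6] op 0.0388 t 13.65
```

View pics/h3.png

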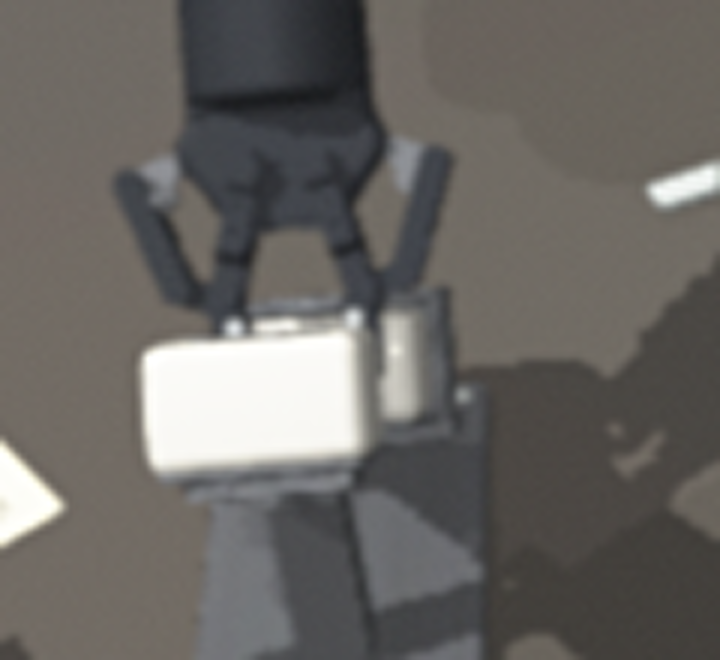

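View pics/h3t.png

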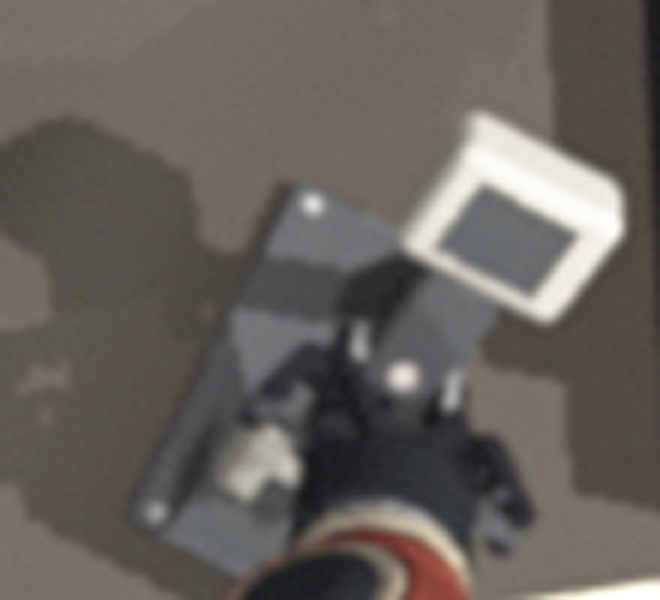

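Gripped (opening 38.8 mm). Draw it up its own axis (tool -x).

Emit:
apply_moves(rows=[[-0.4, 0, -0.05, 0, 0, 0], [-1, 0, -0.1, 0, 0, 0], [-1.8, 0, -0.1, 0, 0, 0], [-2.6, 0, -0.1, 0, 0, 0], [-3.4, 0, -0.1, 0, 0, 0], [-4.2, 0, -0.15, 0, 0, 0], [-5, 0, -0.2, 0, 0, 0], [-5.8, 0, -0.3, 0, 0, 0], [-6.5, 0, -0.5, 0, 0, 0], [-7, 0, -0.8, 0, 0, 0], [-7, 0, -0.8, 0, 0, 0]])

```text
t: 14.85
tool_pos: [0.5454, -0.3824, 0.1666]
tool_rot: [0.588, 2.378, -0.219]
contact_force: [-0.4, -0.5, -4.1]
opening: 0.0391
```

```bash
python3 - <<'E'
from h import *
o=ctrl.get_obs(); print(o["contact_force"].round(1),o["wrist_torque"].round(2),o["opening"],o["q"].round(3))
S=cam("scene"); crop(S[0],130,170,130,110,6,"pics/h4.png")
T=cam("top"); crop(T[0],390,130,120,120,5,"pics/h4t.png")
E
```

```text
[-0.4 -0.5 -4.1] [ 0.41  0.7  -0.01] 0.03906590347796658 [-0.81  -0.163  2.048  0.366  0.61  -2.128]
```

View pics/h4.png

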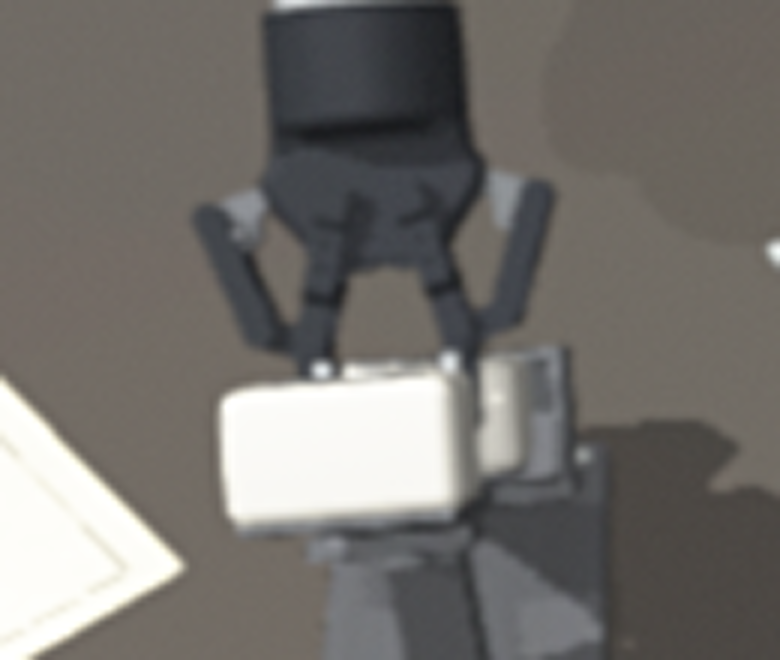

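View pics/h4t.png

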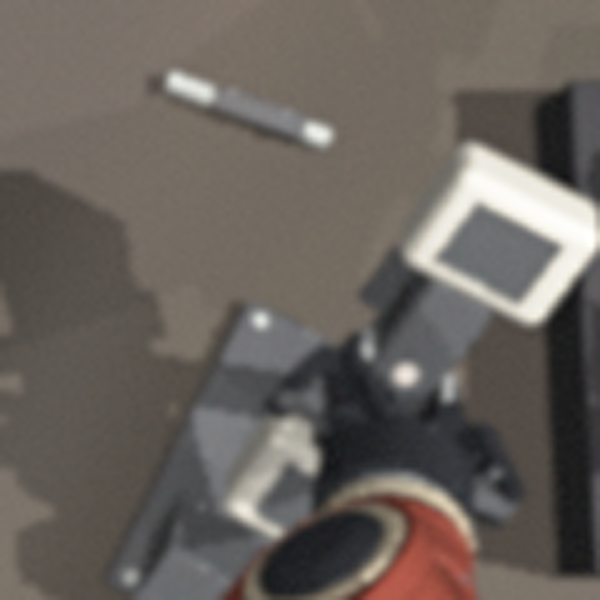

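The scanner is out of its pocket: the lower pod is clear of the collar at scene crop (510,430). Lift it well clear.

Emit:
apply_moves(rows=[[0, 0, -1, 0, 0, 0], [-0.3, 0, -2.2, 0, 0, 0], [-1.5, 0, -3.7, 0, 0, 0], [-3, 0, -5.5, 0, 0, 0], [-4.5, 0, -7.4, 0, 0, 0], [-6, 0, -9.2, 0, 0, 0], [-7, 0, -10.4, 0, 0, 0], [-7, 0, -10.5, 0, 0, 0], [-7, 0, -10.5, 0, 0, 0]])

```text
t: 15.85
tool_pos: [0.5316, -0.3746, 0.2901]
tool_rot: [0.589, 2.38, -0.217]
contact_force: [-0.4, 0.7, -5.4]
opening: 0.0386
```

```bash
python3 - <<'E'
from h import *
o=ctrl.get_obs(); print(o["contact_force"].round(1),o["wrist_torque"].round(2),o["opening"],o["q"].round(3))
# target: level, scanner x along fixture x?  tool yaw options
for y in (166.4,152): rel((.5915,-.0025,.30),down(y))
S=cam("scene"); crop(S[0],130,120,160,130,5,"pics/h5.png")
E
```

```text
[-0.4  0.7 -5.4] [0.4  0.74 0.02] 0.038631199945133206 [-0.82  -0.323  1.965  0.286  0.846 -2.024]
row [8.54, 35.71, -8.58, -1.01, 8.0, -2.72] pos [ 0.5316 -0.3746  0.2901] f [-0.4  0.7 -5.4] op 0.0386 t 15.85
row [8.54, 35.71, -8.58, -0.0, 8.04, 0.04] pos [ 0.5316 -0.3746  0.2901] f [-0.4  0.7 -5.4] op 0.0386 t 15.85
```

View pics/h5.png

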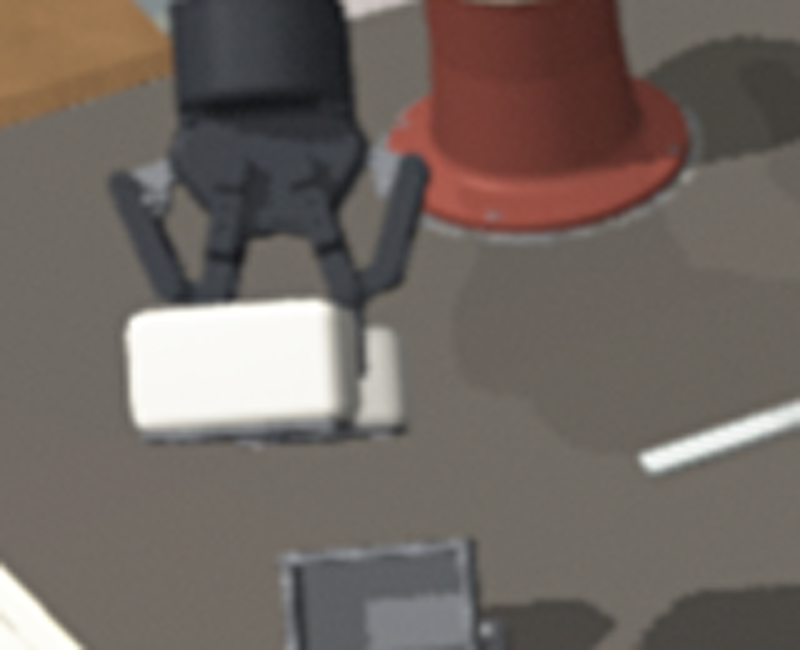

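It is held free: the force reads -5.4 N, which is the scanner's weight. Level it and carry it over the bracket.

Emit:
apply_moves(rows=[[0.3, 1.2, -0.4, 0, 0.3, -0.1], [0.7, 3.2, -0.9, -0.1, 0.8, -0.3], [1.3, 5.7, -1.6, -0.2, 1.4, -0.5], [2, 8.5, -2.4, -0.3, 2, -0.7], [2.7, 11.5, -3.2, -0.4, 2.7, -0.9], [3.4, 14.5, -4, -0.4, 3.4, -1.1], [4.1, 17.5, -4.8, -0.5, 4, -1.4], [4.8, 20.5, -5.5, -0.6, 4.7, -1.6], [5.5, 23.5, -6.2, -0.7, 5.3, -1.8], [6.2, 26.5, -6.9, -0.8, 6, -2], [6.9, 29.5, -7.5, -0.8, 6.7, -2.2], [7.6, 32, -8, -0.9, 7.2, -2.4], [8.1, 34, -8.4, -1, 7.6, -2.6], [8.4, 35.2, -8.6, -1, 7.9, -2.7], [8.5, 35.7, -8.6, -1, 8, -2.7], [8.5, 35.7, -8.6, -1, 8, -2.7], [8.5, 35.7, -8.6, -1, 8, -2.7]])

```text
t: 17.6
tool_pos: [0.5913, -0.0031, 0.299]
tool_rot: [-0.376, -3.117, -0.001]
contact_force: [-0.0, 0.2, -4.8]
opening: 0.0388
```

```bash
python3 - <<'E'
from h import *
rel((.5915,-.0025,.257),down(166.4))
S=cam("scene"); crop(S[0],250,80,180,200,3,"pics/k1.png")
T=cam("top"); crop(T[0],270,80,130,170,4,"pics/k1t.png")
E
```

```text
row [-0.02, 0.06, 4.2, 0.0, -0.02, -0.03] pos [ 0.5913 -0.0031  0.299 ] f [-0.   0.2 -4.8] op 0.0388 t 17.6
```

View pics/k1.png

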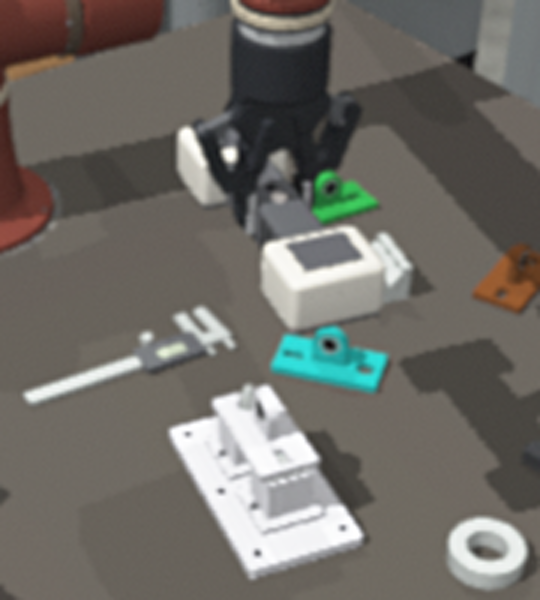

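View pics/k1t.png

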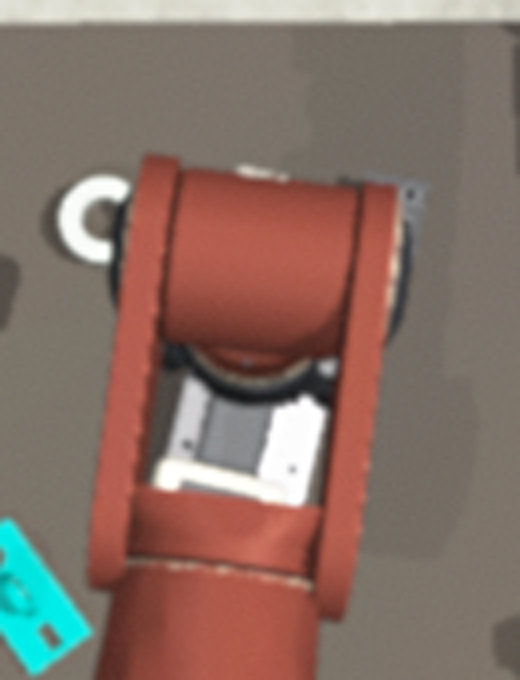

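The scanner is level above the fixture. Lower it slightly and check its centring and level.

Emit:
apply_moves(rows=[[0, 0.05, 0.5, 0, 0, 0], [0, 0.05, 1.3, 0, 0, 0], [0, 0.05, 2.2, 0, 0, 0], [0, 0.05, 3.1, 0, 0, 0], [0, 0.05, 3.8, 0, 0, 0], [0, 0.05, 4.2, 0, 0, 0], [0, 0.05, 4.2, 0, 0, 0], [0, 0.05, 4.2, 0, 0, 0]])

```text
t: 18.5
tool_pos: [0.5914, -0.0026, 0.2577]
tool_rot: [-0.376, -3.118, -0.001]
contact_force: [0.5, 0.5, -4.3]
opening: 0.0386
```

```bash
python3 - <<'E'
from h import *
rel((.5915,-.0025,.257),down(166.4))
o=ctrl.get_obs(); R0=Ro.from_rotvec(o["tool_rot"]).as_matrix(); p=o["tool_pos"]-R0[:,2]*.016
f=lambda x,y,z:p-R0[:,0]*x+R0[:,1]*y-R0[:,2]*z
S=cam("scene");T=cam("top")
up=[(x,y,z) for x in(.06,.122) for y in(-.04,.04) for z in(.024,)]+[(.122,y,-.026) for y in(-.04,.04)]+[(-.06,y,z) for y in (-.04,.04) for z in(.024,-.026)]
for C,n,b,s in((S,"s",(290,90,110,110),6),(T,"t",(290,100,80,130),5)):
    x0,y0,w,h=b; im=cv2.resize(C[0][y0:y0+h,x0:x0+w],None,fx=s,fy=s,interpolation=cv2.INTER_CUBIC)
    for q in up:
        u=(proj(C,f(*q))-[x0,y0]+.5)*s; cv2.circle(im,tuple(int(round(v)) for v in u),3,(0,0,255),-1)
    cv2.imwrite(f"pics/k2{n}.png",im)
crop(S[0],285,190,110,90,6,"pics/k2b.png")
E
```

```text
row [-0.0, 0.01, 0.07, 0.01, -0.01, -0.03] pos [ 0.5914 -0.0026  0.2577] f [ 0.5  0.5 -4.3] op 0.0386 t 18.5
```

View pics/k2s.png

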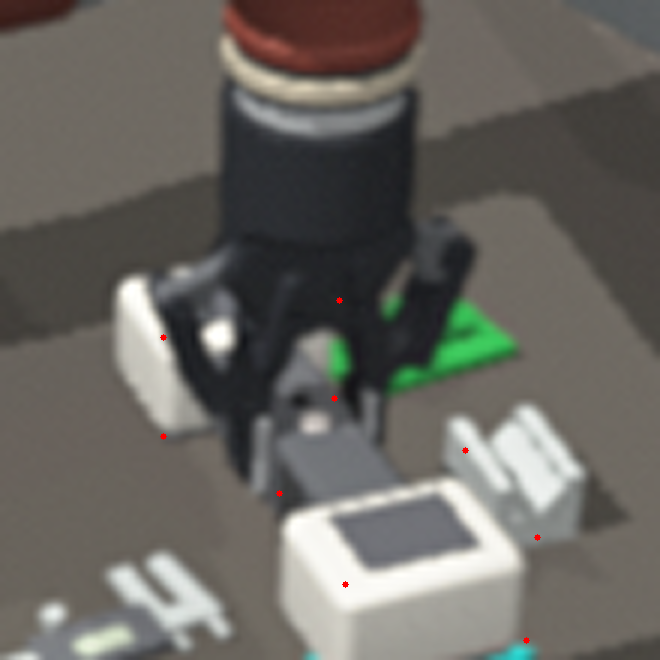

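View pics/k2b.png

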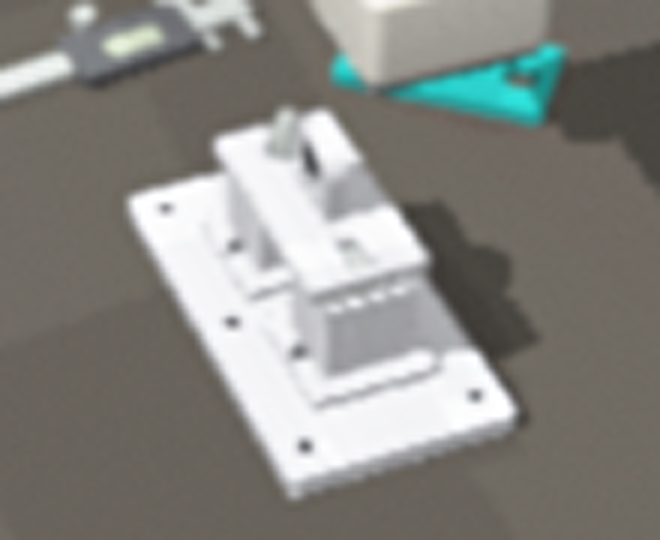

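View pics/k2t.png

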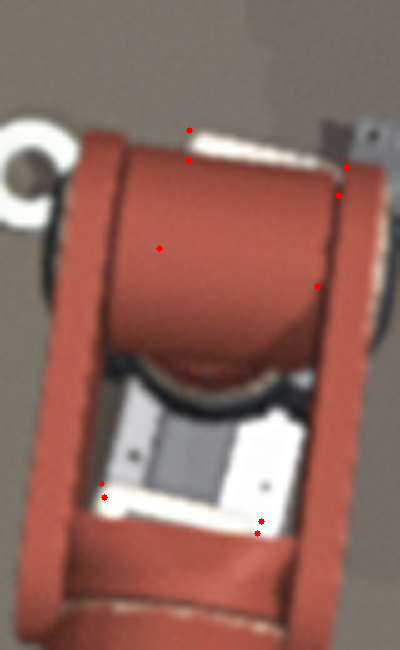

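The bracket is still seated on the pin. The scanner hangs roughly level, with the +x pod about 20 crop px lower than nominal and the -x pod near nominal, so I'll measure the pitch from pod corners.

```bash
python3 - <<'E'
from h import *
S=cam("scene"); x0,y0,w,h,s=305,128,80,82,9
im=np.clip(S[0][y0:y0+h,x0:x0+w].astype(float)*1.2,0,255).astype(np.uint8)
im=cv2.resize(im,None,fx=s,fy=s,interpolation=cv2.INTER_CUBIC)
for k in range(0,w,10): cv2.putText(im,str(x0+k),(k*s,10),0,.35,(0,0,255)); cv2.line(im,(k*s+4,12),(k*s+4,20),(0,0,255))
for k in range(0,h,10): cv2.putText(im,str(y0+k),(0,k*s+8),0,.35,(0,0,255))
cv2.imwrite("pics/k3.png",cv2.resize(im,None,fx=.8,fy=.8)); print(ctrl.get_obs()["wrist_torque"])
E
```

```text
[-0.01423385 -0.08434508  0.02612605]
```

View pics/k3.png

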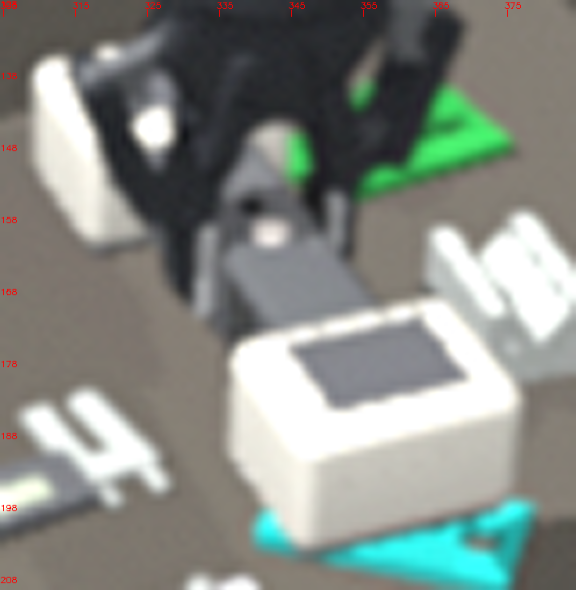

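```bash
python3 - <<'E'
from h import *
from scipy.optimize import least_squares
S=cam("scene"); k=7.2
o=ctrl.get_obs(); R0=Ro.from_rotvec(o["tool_rot"]).as_matrix(); p=o["tool_pos"]
Rs=np.c_[-R0[:,0],R0[:,1],-R0[:,2]]
pts=[((30,180),(-.122,-.04,-.026)),((98,248),(-.06,-.04,-.026)),((305,550),(.122,-.04,-.026)),((516,502),(.122,.04,-.026)),((228,462),(.06,-.04,-.026)),((308,458),(.122,-.04,.024)),((526,400),(.122,.04,.024)),((230,348),(.06,-.04,.024)),((432,296),(.06,.04,.024))]
def res(v):
    R=Rs@Ro.from_euler("xyz",[v[3],v[4],v[5]]).as_matrix(); r=[]
    for u,q in pts: r+=list(proj(S,p+v[:3]+R@np.array(q))-np.array([305+u[0]/k-.5,128+u[1]/k-.5]))
    return r
r=least_squares(res,np.zeros(6)); print(r.x.round(4),np.round(r.fun,1),"pitch deg",np.degrees(r.x[3:]))
c=p+r.x[:3]; R=Rs@Ro.from_euler("xyz",r.x[3:]).as_matrix(); print("grip",c,"window",c-R[:,2]*.026,"tilt",np.arccos(R[2,2]))
E
```

```text
[-0.0549  0.0444 -0.0409  0.0243  0.0605  0.0289] [ 0.4 -1.2 -0.4  2.  -0.1  1.9 -1.1  0.1  0.1 -1.   0.5 -0.3 -0.7 -0.7
  0.5 -0.1  0.7 -0.7] pitch deg [1.39419563 3.46469889 1.65632711]
grip [0.53669301 0.04174811 0.21716866] window [0.53528216 0.04271719 0.19122506] tilt 0.06587848459615434
```

```bash
python3 - <<'E'
from h import *
from scipy.optimize import least_squares
S=cam("scene"); k=7.2
o=ctrl.get_obs(); R0=Ro.from_rotvec(o["tool_rot"]).as_matrix(); p=o["tool_pos"]
Rs=np.c_[-R0[:,0],R0[:,1],-R0[:,2]]
pts=[((30,180),(-.122,-.04,-.026)),((98,248),(-.06,-.04,-.026)),((305,550),(.122,-.04,-.026)),((516,502),(.122,.04,-.026)),((228,462),(.06,-.04,-.026)),((308,458),(.122,-.04,.024)),((526,400),(.122,.04,.024)),((230,348),(.06,-.04,.024)),((432,296),(.06,.04,.024))]
for cam_off in (0,1):
  def res(v):
    R=Rs@Ro.from_euler("y",v[2]).as_matrix(); r=[]
    for u,q in pts: r+=list(proj(S,p+Rs@np.array([v[0],0,v[1]])+R@np.array(q))-np.array([305+u[0]/k-.5,128+u[1]/k-.5])+cam_off*v[3:5])
    return r
  r=least_squares(res,np.zeros(5)); print(r.x.round(4),np.round(r.fun,1))
  c=p+Rs@np.array([r.x[0],0,r.x[1]]); R=Rs@Ro.from_euler("y",r.x[2]).as_matrix(); print("grip",c,"window",c-R[:,2]*.026,"tilt",np.arccos(R[2,2]))
E
```

```text
[-0.0006  0.0085  0.015   0.      0.    ] [-0.8 -1.2 -1.6  2.1 -1.1  3.   0.5  1.7 -1.1 -0.4 -0.5 -1.2  1.1 -0.9
 -0.6 -1.4  2.1 -1.3]
grip [ 0.59091019 -0.00251733  0.26654625] window [ 0.59051888 -0.00240249  0.24054944] tilt 0.015685697794581014
[ 5.17000e-02 -1.62400e-01 -7.32000e-02 -5.70010e+00 -6.43977e+01] [ 1.  -1.3 -0.   1.8 -0.3  2.5 -0.4  0.3 -0.  -0.9 -0.3 -0.2 -0.7 -0.9
 -0.2 -0.3  0.8 -1.2]
grip [ 0.641638  -0.0148262  0.0956128] window [ 0.64347409 -0.01525735  0.0696813 ] tilt 0.07260363855375314
```

The constrained fit gives the window centre at about (0.5905,-0.0024,0.2405), 0.17 m over the tower tops and within 2 mm of the part's middle, with a tilt of about 0.02 rad. Hold still for a moment, check, then hand in.

Emit:
apply_moves(rows=[[0, 0, 0, 0, 0, 0], [0, 0, 0, 0, 0, 0], [0, 0, 0, 0, 0, 0], [0, 0, 0, 0, 0, 0], [0, 0, 0, 0, 0, 0]])

```text
t: 19.25
tool_pos: [0.5915, -0.0027, 0.258]
tool_rot: [-0.377, -3.118, -0.001]
contact_force: [-0.1, 0.1, -5.4]
opening: 0.0389
```

```bash
python3 - <<'E'
from h import *
o=ctrl.get_obs(); print(o["tool_pos"],abs(o["dq"]).max(),o["contact_force"],o["opening"])
S=cam("scene"); cv2.imwrite("pics/fin.png",S[0])
o=ctrl.get_obs(); print(o["tool_pos"],abs(o["dq"]).max(),o["t"])
E
```

```text
[ 0.59152201 -0.0026629   0.25798234] 0.0036637346612475295 [-0.14036543  0.13836172 -5.36503398] 0.038909567615068814
[ 0.59150924 -0.00265381  0.25796263] 0.0013703904299009902 19.3
```

View pics/fin.png

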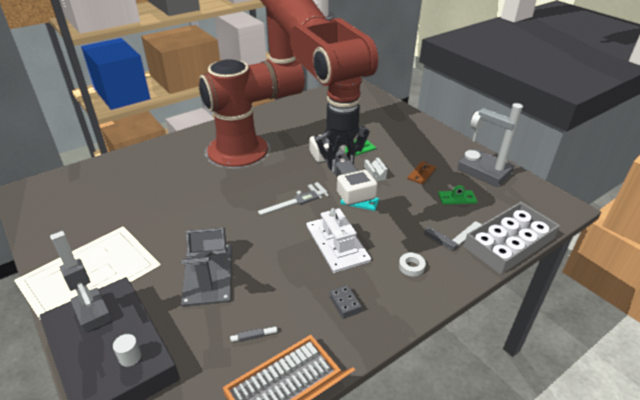

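The scanner, at px (357,187), is held above the seated bracket at (337,232). The dock at (207,250) is empty and all the other items are where they were.

```bash
python3 -c "
from station import ctrl
print(ctrl.finish_job())"
```

```text
the job is handed in; nothing more can be done
None
```

I hung the bracket on the pin, drew the scanner out of its dock and handed the job in at about 19.3 s with the scanner held over the bracket. No verdict was reported.

- **Bracket:** it was let go, and the last pictures show it flat on both towers with the pin up through its round hole. I judged that by eye and did not measure the gap between hole and pin.
- **Scanner position:** the arm was still and the wrist read -5.4 N, which is just the scanner's weight, so nothing else was touching it. I put the window face about 0.17 m over the tower tops, within about 2 mm of the bracket's middle. That is about 0.15 m above the bracket's mid-height.
- **Scanner tilt:** this check is less certain. My fits to the pod corners gave between 0.02 and 0.07 rad, under the 0.15 limit. The two looser fits gave implausible positions, so I relied on the one tied to the gripper, which gave 0.02 rad with corner errors up to 3 px.
- **Disagreement on the dock:** its foot and the scanner's pods gave positions about 1 cm apart along the slope. I used a value between them, and the grip was sound. The scanner ended up about 8 mm lower in the fingers than planned, and the height above includes that.
- **Everything else:** nothing else on the table looks moved in the last picture.

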